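# Sort left- and right-hand castings and release the lot

## Task

Sort the three mirror-image iron castings by handedness: both left-hand ones into the blue tray, the right-hand one into the yellow tray, each set down gently (not dropped) to lie flat on the tray's floor with its boss up. Once all three are in, release the lot by pressing the long orange bar right down at its middle, so that both ends go down evenly, and let it come back up. Leave the two black round samples beside them where they are.

Things in the scene. Friction and masses are not known exactly. Their poses are not given: they have to be found in the camera images.
- left_a: LEFT-HAND iron casting, an L lying flat, boss up, about 0.4 kg. Arm 96 x 22 x 20 mm high. At one end a foot, 22 mm wide, juts out sideways to 42 mm from the arm's centre line: to +y (seen from above, foot end pointing away from you, it points left). Boss 19 mm wide, 7 high on the arm's foot end. Origin: mid-arm, underside; x along the arm to the foot end, z up. Grip across mid-arm (22 mm).
- left_b: LEFT-HAND iron casting, an L lying flat, boss up, about 0.4 kg. Arm 96 x 22 x 20 mm high. At one end a foot, 22 mm wide, juts out sideways to 42 mm from the arm's centre line: to +y (seen from above, foot end pointing away from you, it points left). Boss 19 mm wide, 7 high on the arm's foot end. Origin: mid-arm, underside; x along the arm to the foot end, z up. Grip across mid-arm (22 mm).
- right_a: RIGHT-HAND iron casting, an L lying flat, boss up, about 0.4 kg. Arm 96 x 22 x 20 mm high. At one end a foot, 22 mm wide, juts out sideways to 42 mm from the arm's centre line: to -y (seen from above, foot end pointing away from you, it points right). Boss 19 mm wide, 7 high on the arm's foot end. Origin: mid-arm, underside; x along the arm to the foot end, z up. Grip across mid-arm (22 mm).
- tray_left: blue open metal tray, fixed to the bench, outside 230 (x) x 170 (y) x 30 mm high, walls and floor 4 mm thick; white left-hand silhouette painted on its floor. Origin: centre of its underside.
- tray_right: yellow open metal tray, fixed to the bench, outside 230 (x) x 170 (y) x 30 mm high, walls and floor 4 mm thick; white right-hand silhouette painted on its floor. Origin: centre of its underside.
- switch_base: grey base of the lot-release bar switch, fixed to the bench, 70 (x) x 270 (y) x 22 mm high; origin: centre of its underside; the bar runs along its y
- bar_mid (a point): middle of the bar's top, marked by a black line across the orange bar; the bar is 240 mm long (along the base's y), 30 mm wide, 12 mm thick, its top 54 mm above the bench when up
- bar_travel (a joint): how far the bar's middle is down, m: 0 up, 0.010 at the stop; sprung, starts to move at 2 N, 7 N at the stop, comes back up by itself; the switch works from 0.007
- bar_tilt (a joint): rocking of the bar about its middle, rad: 0 level, + when its end on the base's +y side is higher; sprung (3 N m per rad), stops at 0.12 either way; pressing off-centre tips it. A proper press is within 0.04, and 0.09 racks it
- puck_a: black round mounted sample, 32 mm across, 18 mm high; bystander
- puck_b: the second black round mounted sample, 32 mm across, 18 mm high; bystander
There are look-alikes about, which are no part of the job. What is shaped like the right_a but turquoise is not meant.

How it is judged:
By the outcome, as a careful person would: the job done as asked, in the order asked, and still so for the second after the job is handed in, with the robot touching nothing.
It also fails if it takes over 72 s, if anything falls off the work surface, if the arm or the gripper's body presses on something with over 40 N, if the wrist force passes 120 N, or if a joint passes its speed limit or range.

## Robot

A 6-joint arm with a two-finger parallel gripper is mounted at the origin on the work surface. World frame = base frame: x ahead of the robot, y to its left, z up, the work surface at z = 0. Lengths are in mm, angles in rad, forces in N, time in s.
With the tool pointing down it reaches from about 275 to 750 mm from the base axis. Payload 10.2 kg.
Tool frame: the origin (TCP) lies at the very end of the fingers, on their centre line; the grasp point (between the pads) lies 19 mm behind it (ctrl.pinch_z is the distance from the TCP to the grasp point, in mm); y points along the fingers, z is the direction in which the jaws open and shut, and the axes are right-handed (so a half turn about y gives the same grasp; the last joint's range is limited). The gripper opens to 85 mm and grips with 20 to 120 N. Pads are 22 mm wide; open, the fingers measure 114 mm over their backs; the gripper's body (76 mm by 85 mm) begins 54 mm behind the grasp point. The pads swing forward as they close: fully open they stand 13 mm farther back than shut.
Start: joints at [-1.441, 0.313, 1.498, -0, 1.331, -0.223], TCP at [181.389, -492.676, 231.294] pointing down, gripper open.
Joint ranges: [-2.94, 2.94], [-0.97, 2.17], [0.19, 2.56], [-1.23, 4.37], [0.02, 3.11], [-2.88, 2.88]. Speed limits (rad/s): [2.39, 2.39, 3.01, 3.14, 3.14, 3.14].

## Interface

Orientations are given as a unit quaternion [w, x, y, z].
In Python, from rig import sense, eyes, ctrl gives the robot as it stands. The module is installed in compiled form; this text tells all that it offers.
- The arm moves only by the shell command python3 -m handwheel 'ROWS' [FORCE]. ROWS is JSON, a list of rows, each an object of numbers: "grip": the finger opening in mm, from 0 to 85.4; "tx", "ty", "tz": the shift along the tool's x, y, z in mm; "wx", "wy", "wz": the turn, a rotation vector about the tool's x, y, z in rad. In form: [{"grip": .., "tx": .., "ty": .., "tz": .., "wx": .., "wy": .., "wz": ..}, ...]. A call has 1 to 10 rows; each row shifts and turns the commanded pose from where the row before left it, along the tool's axes as they then stand; what a row does not reach is not made up. A row lasts 1/12 s, in which the tool goes at most 41.7 mm and 7.16 degrees, less where a joint would pass 70% of its speed; a pose out of reach is approached as far as the arm can. A call is refused whole if a number of a shift passes 41.7 or a number of a turn 0.125, either way. A call with a gripper value outside its range is refused whole. The fingers move at their own pace and stop on an object; FORCE is the grip in N (left out, the last holds). Time passes only in rows, so rows that do not move let the fingers close. It gives the time, the measured TCP pose, the force and the opening at its end, in the units of the state.
- sense(): the state, without advancing time (a new reading comes with each control period).
- eyes.capture(name): name is "side" or "top"; returns a dict with "pixels" (400x640x3 uint8, red, green, blue), "mtx" (3x3 intrinsics, pixels), "dist" ([k1, k2, p1, p2, k3] as OpenCV has them; the pictures are not rectified), "R" (3x3) and "t" (3): a world point X has camera coordinates R X + t. Camera axes: x right, y down, z forward; pixel columns grow to the right and rows downward; lengths in mm; the calibration is good to about 2 mm. A picture is of the moment at which its call begins. There is no depth.
- ctrl.finish_job(): hands the job in, once; it reports no verdict.
The state is a dict: "time_s": time; "joints": joint angles; "dq": joint speeds; "tau": joint torques, N m; "eef_pos": TCP position; "ee_rot": TCP orientation; "force": force on the tool from outside, world axes, zero at the start; "wrist_torque": the same for the moment, N m; "grip_width": opening from 0.0 (shut) to 1.0 (fully open).
Only numpy, scipy, OpenCV 4.12 (cv2) and the standard library are available. Lean on these libraries where they do the work, as an engineer would, in place of code of your own. Each camera call takes 0.05 s, during which the arm holds its last target.

## Working session

There is one attempt and no reset: what is moved stays moved. The work goes in short steps, Python scripts to look and compute and a shell command to move; the robot and the scene stay as the last step left them, time stands still between calls to the robot, and variables do not carry over. Pictures are saved under pics/ and viewed, and the job is handed in when it is done.

```bash
mkdir -p pics; ls
python3 - <<'E'
from rig import sense, eyes, ctrl
import cv2
s=sense(); print(s); print(ctrl.pinch_z)
for n in("side","top"):
    c=eyes.capture(n); cv2.imwrite(f"pics/{n}0.png",c["pixels"][:,:,::-1]); print(n,c["mtx"],c["dist"],c["R"],c["t"])
E
```

```text
pics
{'time_s': 0.0, 'joints': array([-1.44137341e+00,  3.13473113e-01,  1.49844314e+00, -5.61940717e-06,
        1.33100341e+00, -2.23385499e-01]), 'dq': array([-0.0024393 ,  0.00193571,  0.00019081,  0.00204966, -0.00093907,
       -0.00024118]), 'tau': array([-2.39825873e-03, -4.12278879e+01, -2.59746820e+01, -3.24565435e-04,
        4.09317494e-03, -8.48605794e-06]), 'eef_pos': array([ 181.36567436, -492.40107029,  230.72097317]), 'ee_rot': array([ 0.12411123, -0.12407102,  0.69660175, -0.69566427]), 'force': array([ 0.54146953, -0.52457727, -0.38290757]), 'wrist_torque': array([-0.0183377 , -0.02972115,  0.00516865]), 'grip_width': 1.0018086351511457}
18.700000000000003
side [[434.84992048   0.         320.62719898]
 [  0.         434.84992048 211.33012624]
 [  0.           0.           1.        ]] [-0.07341768  0.          0.          0.          0.        ] [[-0.9951184  -0.09847121 -0.00654109]
 [-0.05906307  0.64734987 -0.75990112]
 [ 0.07906276 -0.75580525 -0.65000578]] [571.3105305   69.30536647 902.35323509]
top [[398.62527507   0.         317.01460883]
 [  0.         398.62527507 198.24486954]
 [  0.           0.           1.        ]] [-0.04975375  0.          0.          0.          0.        ] [[-0.00442356 -0.99991931  0.01190818]
 [-0.99209965  0.00289533 -0.12541892]
 [ 0.12537432 -0.0123689  -0.9920324 ]] [ -13.70274899  579.14045413 1032.36342691]
```

View pics/top0.png

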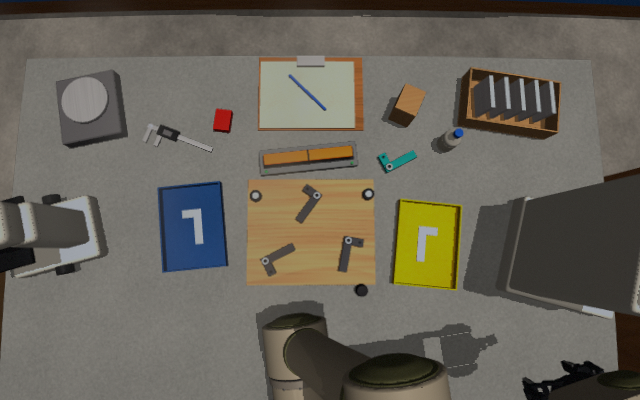

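View pics/side0.png

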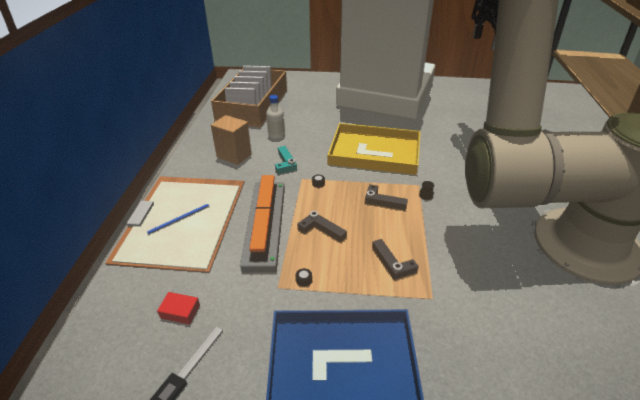

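Run:
```python
import cv2
a=cv2.imread("pics/top0.png")
cv2.imwrite("pics/crop1.png",cv2.resize(a[135:305,235:435],None,fx=4,fy=3.5,interpolation=cv2.INTER_CUBIC)[:600])
b=cv2.imread("pics/side0.png")
cv2.imwrite("pics/crop2.png",cv2.resize(b[145:295,235:435],None,fx=4,fy=4,interpolation=cv2.INTER_CUBIC))
```

```text
(no output)
```

View pics/crop1.png

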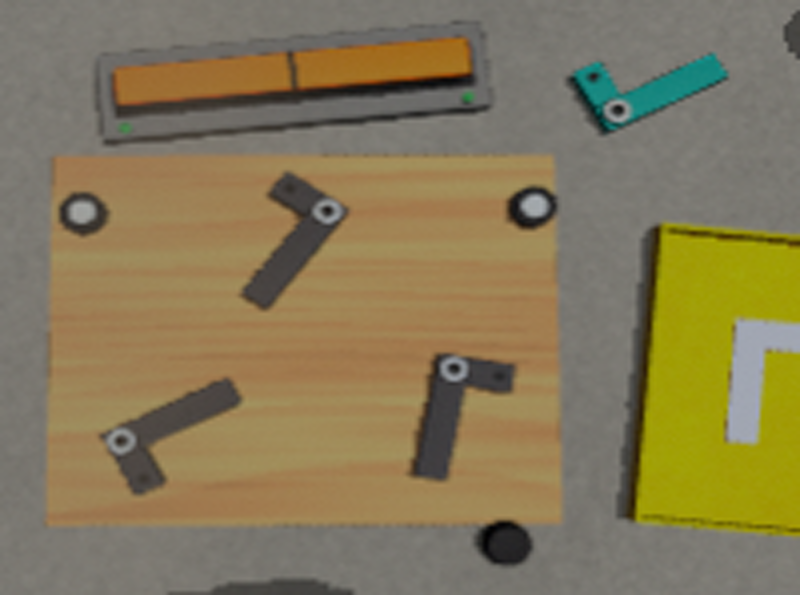

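View pics/crop2.png

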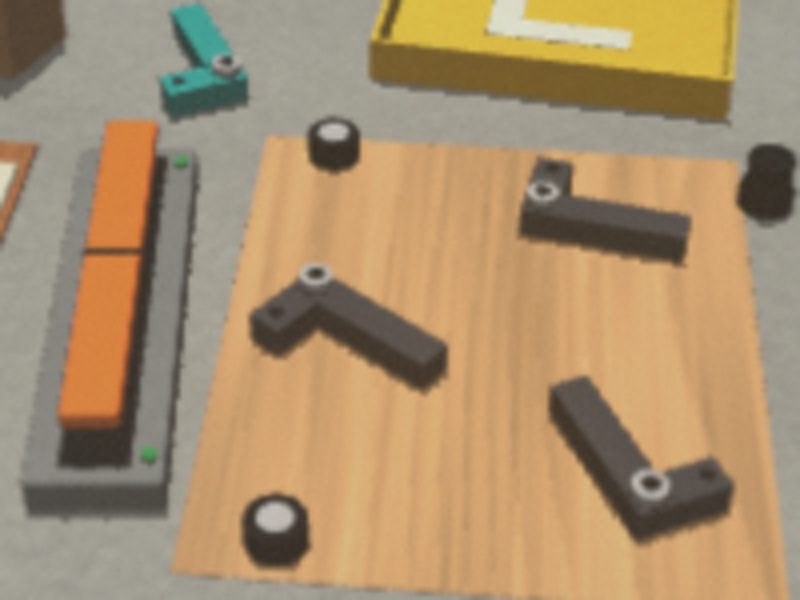

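```bash
cat > h.py <<'E'
import numpy as np, cv2
from scipy.optimize import minimize, least_squares
def proj(c,X):
    rv,_=cv2.Rodrigues(c["R"]); return cv2.projectPoints(np.asarray(X,float).reshape(-1,1,3),rv,c["t"],c["mtx"],c["dist"])[0].reshape(-1,2)
def unproj(c,uv,z):
    n=cv2.undistortPoints(np.asarray(uv,float).reshape(-1,1,2),c["mtx"],c["dist"]).reshape(-1,2)
    d=np.c_[n,np.ones(len(n))]@c["R"]; o=-c["R"].T@c["t"]
    return o+d*((z-o[2])/d[:,2])[:,None]
def box(x0,x1,y0,y1,z0,z1): return np.array([[x,y,z] for x in(x0,x1) for y in(y0,y1) for z in(z0,z1)],float)
def casting(s): return [box(-48,48,-11,11,0,20),box(26,48,*sorted((0,s*42)),0,20),box(28,46,-8,8,20,27)]
def place(P,p):
    x,y,z,a=p; R=np.array([[np.cos(a),-np.sin(a),0],[np.sin(a),np.cos(a),0],[0,0,1]]); return P@R.T+[x,y,z]
S=4
def render(c,parts,p,roi):
    u0,v0,u1,v1=roi; m=np.zeros(((v1-v0)*S,(u1-u0)*S),np.uint8)
    for P in parts:
        q=(proj(c,place(P,p))+0.5-[u0,v0])*S
        cv2.fillConvexPoly(m,cv2.convexHull(np.round(q*16).astype(np.int32)),255,shift=4)
    return cv2.resize(m,(u1-u0,v1-v0),interpolation=cv2.INTER_AREA).astype(float)/255
def fit(caps,parts,p0,masks,rois,fz=None):
    def cost(v):
        p=v if fz is None else [v[0],v[1],fz,v[2]]
        return sum(np.abs(render(c,parts,p,r)-m).sum() for c,m,r in zip(caps,masks,rois))
    v0=np.array(p0 if fz is None else [p0[0],p0[1],p0[3]],float)
    st=np.array([5,5,3,.1] if fz is None else [5,5,.1])
    for k in range(3):
        r=minimize(cost,v0,method="Nelder-Mead",options=dict(initial_simplex=np.vstack([v0]+[v0+np.eye(len(v0))[i]*st[i] for i in range(len(v0))]),xatol=.02,fatol=.05,maxiter=600)); v0=r.x; st=st/2
    return r.x,r.fun
def softmask(c,roi):
    u0,v0,u1,v1=roi
    h=cv2.cvtColor(c["pixels"],cv2.COLOR_RGB2HSV)[v0:v1,u0:u1].astype(float)
    return (h[...,1]<70).astype(float)
E
python3 - <<'E'
from h import *
from rig import eyes
import pickle
ct=eyes.capture("top"); cs=eyes.capture("side"); pickle.dump((ct,cs),open("cap0.pkl","wb"))
J={'left_a?A':(1,(317,195),(299,220)),'left_b?B':(1,(265,260),(294,248)),'right C':(-1,(348,240),(343,271))}
for n,(s,b,e) in J.items():
    B,E=unproj(ct,[b,e],20); d=B-E; a=np.arctan2(d[1],d[0]); ctr=B-37*d/np.linalg.norm(d)
    rois=[];masks=[]
    for c in(ct,cs):
        q=np.vstack([proj(c,place(P,[*ctr[:2],0,a])) for P in casting(s)])
        r=(*np.floor(q.min(0)-6).astype(int),*np.ceil(q.max(0)+6).astype(int)); rois.append(r); masks.append(softmask(c,r))
    print(n,'init',ctr[:2].round(1),round(a,3),'len',np.linalg.norm(d))
    for sub in (slice(0,1),slice(1,2),slice(0,2)):
        for fz in (0,None):
            if fz is None and sub!=slice(0,2): continue
            x,f=fit((ct,cs)[sub],casting(s),[*ctr[:2],0,a],masks[sub],rois[sub],fz); print(sub,np.round(x,3),round(f,1),[int(m.sum()) for m in masks])
E
```

```text
left_a?A init [560.1   5.6] -0.624 len 83.85320194358488
slice(0, 1, None) [560.498   7.938  -0.638] 183.0 [467, 474]
slice(1, 2, None) [563.18   -3.972  -0.724] 410.8 [467, 474]
slice(0, 2, None) [561.044   7.118  -0.634] 623.2 [467, 474]
slice(0, 2, None) [560.391   7.939   1.855  -0.656] 620.6 [467, 474]
left_b?B init [429.2  89.5] 1.959 len 83.63561993196518
slice(0, 1, None) [431.188  91.525   2.046] 64.1 [356, 570]
slice(1, 2, None) [432.003  82.98    1.93 ] 299.8 [356, 570]
slice(0, 2, None) [431.831  90.186   2.03 ] 390.4 [356, 570]
slice(0, 2, None) [431.688  90.089   0.861   2.03 ] 389.5 [356, 570]
right C init [431.2 -92.6] -0.174 len 83.61283681095338
slice(0, 1, None) [ 4.32162e+02 -9.12310e+01 -1.97000e-01] 64.7 [359, 684]
slice(1, 2, None) [ 4.32657e+02 -1.13982e+02 -3.12000e-01] 603.2 [359, 684]
slice(0, 2, None) [ 4.32243e+02 -9.16530e+01 -1.77000e-01] 749.6 [359, 684]
slice(0, 2, None) [ 4.3222e+02 -9.1416e+01  5.2200e-01 -1.7600e-01] 750.9 [359, 684]
```

```bash
python3 - <<'E'
import re
t=open("h.py").read()
i=t.index("def softmask")
t=t[:i]+'''def softmask(c,roi,seed,thr=105):
    u0,v0,u1,v1=roi
    g=cv2.GaussianBlur(c["pixels"],(3,3),0).max(2)[v0:v1,u0:u1]
    m=(g<thr).astype(np.uint8); m=cv2.morphologyEx(np.pad(m,8),cv2.MORPH_CLOSE,np.ones((5,5),np.uint8))[8:-8,8:-8]
    n,l,st,_=cv2.connectedComponentsWithStats(m); k=1+st[1:,4].argmax()
    return (l==k).astype(float)
'''
open("h.py","w").write(t)
E
cat > fitc.py <<'E'
from h import *
def run(ct,cs,J,tag,z0=0,thr=105):
    vis=[cv2.cvtColor(c["pixels"],cv2.COLOR_RGB2BGR) for c in(ct,cs)]; out={}
    for n,(s,b,e) in J.items():
        B,E=unproj(ct,[b,e],20+z0); d=B-E; a=np.arctan2(d[1],d[0]); ctr=B-37*d/np.linalg.norm(d)
        rois=[];masks=[]
        for c in(ct,cs):
            q=np.vstack([proj(c,place(P,[*ctr[:2],z0,a])) for P in casting(s)])
            r=(*np.floor(q.min(0)-6).astype(int),*np.ceil(q.max(0)+6).astype(int)); rois.append(r); masks.append(softmask(c,r,None,thr))
        for sub in (slice(0,1),slice(1,2),slice(0,2)):
            x,f=fit((ct,cs)[sub],casting(s),[*ctr[:2],z0,a],masks[sub],rois[sub],z0); print(n,sub.start,sub.stop,np.round(x,3),round(f,1),[int(m.sum()) for m in masks])
        out[n]=x
        for v,c,m,r in zip(vis,(ct,cs),masks,rois):
            for P in casting(s)[:2]:
                cv2.polylines(v,[cv2.convexHull(np.round((proj(c,place(P,[x[0],x[1],z0,x[2]])))).astype(np.int32))],True,(0,255,0),1)
            v[r[1]:r[3],r[0]:r[2],2]=np.where(m>0,220,v[r[1]:r[3],r[0]:r[2],2])
    cv2.imwrite(f"pics/{tag}.png",np.hstack([cv2.resize(vis[0][170:300,240:380],None,fx=3,fy=3),cv2.resize(vis[1][170:300,280:440],None,fx=2.3,fy=3)]))
    return out
E
python3 - <<'E'
from fitc import *
import pickle
ct,cs=pickle.load(open("cap0.pkl","rb"))
run(ct,cs,{'A':(1,(317,195),(299,220)),'B':(1,(265,260),(294,248)),'C':(-1,(348,240),(343,271))},"fit0")
# trays, bar, base: inner masks by colour
h=cv2.cvtColor(ct["pixels"],cv2.COLOR_RGB2HSV)
def comp(m):
    n,l,st,ce=cv2.connectedComponentsWithStats(m.astype(np.uint8)); k=1+st[1:,4].argmax(); return (l==k).astype(np.uint8)
H,Sx,V=[h[...,i].astype(int) for i in range(3)]
for n,m,z in(('blue',(abs(H-110)<14)&(Sx>120),30),('yellow',(abs(H-28)<6)&(Sx>180),30),('bar',(abs(H-14)<8)&(Sx>170)&(V>130),54)):
    m[:130]=0
    if n=='bar': m[:, :250]=0; m[175:]=0; m[:,365:]=0; m=cv2.morphologyEx(m.astype(np.uint8),cv2.MORPH_CLOSE,np.ones((1,5),np.uint8))
    m=comp(m); cn=max(cv2.findContours(m,0,1)[0],key=cv2.contourArea); r=cv2.minAreaRect(cn); bx=cv2.boxPoints(r)
    W=unproj(ct,bx,z); print(n,bx.round(1).tolist()); print(W[:,:2].round(1).tolist(),W.mean(0).round(1),[round(float(np.linalg.norm(W[i]-W[i-1])),1) for i in range(4)])
E
```

```text
A 0 1 [559.554   8.74   -0.627] 58.4 [364, 601]
A 1 2 [561.714   6.918  -0.655] 178.2 [364, 601]
A 0 2 [559.38    8.746  -0.637] 243.2 [364, 601]
B 0 1 [431.369  90.892   2.046] 68.2 [358, 707]
B 1 2 [433.454  88.219   1.993] 168.3 [358, 707]
B 0 2 [431.979  90.206   2.031] 244.6 [358, 707]
C 0 1 [ 4.31827e+02 -8.99360e+01 -1.96000e-01] 37.3 [412, 485]
C 1 2 [ 4.33597e+02 -9.34760e+01 -1.50000e-01] 146.9 [412, 485]
C 0 2 [ 4.31736e+02 -8.98860e+01 -1.85000e-01] 191.9 [412, 485]
blue [[155.5, 185.6999969482422], [220.3000030517578, 180.6999969482422], [226.89999389648438, 266.6000061035156], [162.10000610351562, 271.6000061035156]]
[[615.5, 423.0], [628.5, 246.4], [398.4, 223.2], [385.2, 395.3]] [506.9 321.9  30. ] [231.9, 177.1, 231.3, 172.6]
yellow [[392.6000061035156, 284.70001220703125], [399.3999938964844, 198.5], [462.70001220703125, 203.39999389648438], [455.8999938964844, 289.70001220703125]]
[[349.0, -214.7], [578.6, -239.1], [564.5, -412.7], [334.0, -383.8]] [ 456.5 -312.6   30. ] [169.8, 231.0, 174.2, 232.2]
bar [[263.29998779296875, 154.1999969482422], [350.8999938964844, 145.1999969482422], [352.0, 155.60000610351562], [264.3999938964844, 164.60000610351562]]
[[696.0, 127.5], [720.3, -107.4], [691.9, -109.8], [667.8, 124.3]] [694.    8.6  54. ] [28.4, 236.2, 28.5, 235.3]
```

View pics/fit0.png

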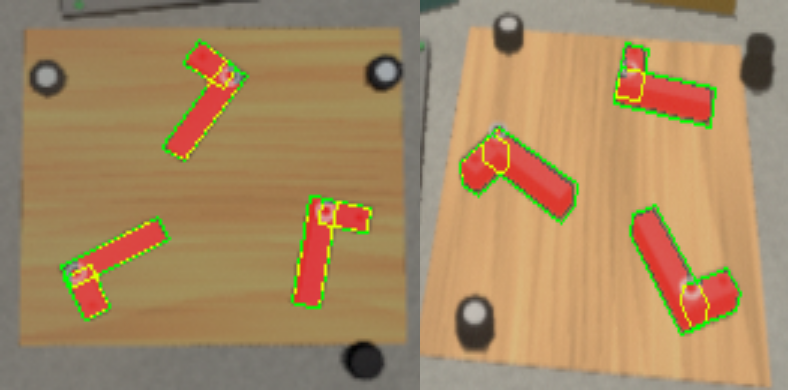

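```bash
cat > plan.py <<'E'
import sys, numpy as np
from rig import sense
from scipy.spatial.transform import Rotation as R
# usage: plan.py x y z armyaw : jaw (tool z) perpendicular to arm
s=sense(); q=s["ee_rot"]; r=R.from_quat([*q[1:],q[0]]); M=r.as_matrix()
j=M[:,2]; jy=np.arctan2(j[1],j[0])
print("t",round(s["time_s"],2),"pos",s["eef_pos"].round(1),"jawyaw",round(jy,3),"down",M[:,1].round(3),"F",s["force"].round(1),"gw",round(s["grip_width"]*85.4,1),"j",s["joints"].round(2))
if len(sys.argv)>2:
    x,y,z,a=map(float,sys.argv[1:5])
    best=[]
    for k in (-1.5,-.5,.5,1.5):
        d=(a+k*np.pi-jy+np.pi)%(2*np.pi)-np.pi
        j6=s["joints"][5]
        c=(d,)
        best.append(d)
    best=sorted(set(round(float(b),3) for b in best),key=abs)[:2]
    for d in best:
        # target orientation: exact down, yaw
        t=jy+d; zt=np.array([np.cos(t),np.sin(t),0]); yt=np.array([0,0,-1.]); xt=np.cross(yt,zt); T=np.c_[xt,yt,zt]
        rv=R.from_matrix(M.T@T).as_rotvec()
        dp=np.array([x,y,z])-s["eef_pos"]
        print("world yaw turn",round(d,3),"rotvec tool",rv.round(3),"| shift after turn (tool)",(T.T@dp).round(1),"| before turn",(M.T@dp).round(1))
E
python3 plan.py 434.9 -90.6 4 -0.185
```

```text
t 0.2 pos [ 181.4 -492.5  231. ] jawyaw -1.218 down [-0.     0.001 -1.   ] F [0.  0.1 0.3] gw 85.4 j [-1.44  0.31  1.5  -0.    1.33 -0.22]
world yaw turn -0.538 rotvec tool [0.001 0.538 0.   ] | shift after turn (tool) [-175.2  227.  -441.7] | before turn [-376.8  227.2 -289.4]
world yaw turn 2.604 rotvec tool [ 0.000e+00 -2.604e+00 -1.000e-03] | shift after turn (tool) [175.4 227.  441.7] | before turn [-376.8  227.2 -289.4]
```

```bash
python3 -m handwheel '[{"grip":50,"wy":0.12},{"grip":50,"wy":0.12},{"grip":50,"wy":0.12},{"grip":50,"wy":0.12},{"grip":50,"wy":0.058},{"grip":50,"tx":-14.6,"tz":-36.8},{"grip":50,"tx":-14.6,"tz":-36.8},{"grip":50,"tx":-14.6,"tz":-36.8},{"grip":50,"tx":-14.6,"tz":-36.8},{"grip":50,"tx":-14.6,"tz":-36.8}]' 60
python3 plan.py 434.9 -90.6 4 -0.185
```

```text
t 0.2 pos [ 181.4 -492.5  231. ] jawyaw -1.218 down [-0.     0.001 -1.   ] F [0.  0.1 0.3] gw 85.4 j [-1.44  0.31  1.5  -0.    1.33 -0.22]
world yaw turn -0.538 rotvec tool [0.001 0.538 0.   ] | shift after turn (tool) [-175.2  227.  -441.7] | before turn [-376.8  227.2 -289.4]
world yaw turn 2.604 rotvec tool [ 0.000e+00 -2.604e+00 -1.000e-03] | shift after turn (tool) [175.4 227.  441.7] | before turn [-376.8  227.2 -289.4]invalid input
```

```bash
python3 -m handwheel '[{"grip":50,"tx":-14.6,"tz":-36.8},{"grip":50,"tx":-14.6,"tz":-36.8},{"grip":50,"tx":-14.6,"tz":-36.8},{"grip":50,"tx":-14.6,"tz":-36.8},{"grip":50,"tx":-14.6,"tz":-36.8},{"grip":50,"tx":-14.6,"tz":-36.8},{"grip":50,"tx":-14.6,"tz":-36.8},{"grip":50,"ty":30},{"grip":50,"ty":30},{"grip":50,"ty":30}]'
python3 plan.py 434.9 -90.6 4 -0.185
```

```text
t 0.2 pos [ 181.4 -492.5  231. ] jawyaw -1.218 down [-0.     0.001 -1.   ] F [0.  0.1 0.3] gw 85.4 j [-1.44  0.31  1.5  -0.    1.33 -0.22]
world yaw turn -0.538 rotvec tool [0.001 0.538 0.   ] | shift after turn (tool) [-175.2  227.  -441.7] | before turn [-376.8  227.2 -289.4]
world yaw turn 2.604 rotvec tool [ 0.000e+00 -2.604e+00 -1.000e-03] | shift after turn (tool) [175.4 227.  441.7] | before turn [-376.8  227.2 -289.4]invalid input
```

```bash
python3 -m handwheel '[{"grip":50,"tx":0,"ty":0,"tz":0,"wx":0,"wy":0.12,"wz":0},{"grip":50,"tx":0,"ty":0,"tz":0,"wx":0,"wy":0.12,"wz":0},{"grip":50,"tx":0,"ty":0,"tz":0,"wx":0,"wy":0.12,"wz":0},{"grip":50,"tx":0,"ty":0,"tz":0,"wx":0,"wy":0.12,"wz":0},{"grip":50,"tx":0,"ty":0,"tz":0,"wx":0,"wy":0.058,"wz":0},{"grip":50,"tx":-14.6,"ty":0,"tz":-36.8,"wx":0,"wy":0,"wz":0},{"grip":50,"tx":-14.6,"ty":0,"tz":-36.8,"wx":0,"wy":0,"wz":0}]' 60
python3 plan.py 434.9 -90.6 4 -0.185
```

```text
time_s: 0.78
eef_pos: [223.4, -425.3, 230.6]
ee_rot: [-0.067, 0.066, 0.704, -0.704]
force: [0.5, -0.5, -0.6]
grip_width: 0.584
t 0.78 pos [ 223.4 -425.3  230.6] jawyaw -1.759 down [-0.     0.001 -1.   ] F [ 0.5 -0.5 -0.6] gw 49.9 j [-1.33  0.22  1.63  0.    1.3   0.43]
world yaw turn 0.003 rotvec tool [ 0.001 -0.003  0.   ] | shift after turn (tool) [-146.3  226.6 -368. ] | before turn [-145.2  226.9 -368.2]
world yaw turn -3.138 rotvec tool [-1.000e-03  3.138e+00  1.000e-03] | shift after turn (tool) [146.5 226.6 367.9] | before turn [-145.2  226.9 -368.2]
```

```bash
python3 -m handwheel '[{"grip":50,"tx":-14.6,"ty":11,"tz":-36.8,"wx":0,"wy":0,"wz":0},{"grip":50,"tx":-14.6,"ty":11,"tz":-36.8,"wx":0,"wy":0,"wz":0},{"grip":50,"tx":-14.6,"ty":11,"tz":-36.8,"wx":0,"wy":0,"wz":0},{"grip":50,"tx":-14.6,"ty":11,"tz":-36.8,"wx":0,"wy":0,"wz":0},{"grip":50,"tx":-14.6,"ty":11,"tz":-36.8,"wx":0,"wy":0,"wz":0},{"grip":50,"tx":-14.6,"ty":11,"tz":-36.8,"wx":0,"wy":0,"wz":0},{"grip":50,"tx":-14.6,"ty":11,"tz":-36.8,"wx":0,"wy":0,"wz":0},{"grip":50,"tx":-14.6,"ty":11,"tz":-36.8,"wx":0,"wy":0,"wz":0},{"grip":50,"tx":-14.6,"ty":11,"tz":-36.8,"wx":0,"wy":0,"wz":0},{"grip":50,"tx":-14,"ty":11,"tz":-36.8,"wx":0,"wy":0,"wz":0}]'
python3 plan.py 434.9 -90.6 4 -0.185
```

```text
time_s: 1.62
eef_pos: [435.0, -88.9, 120.9]
ee_rot: [0.065, -0.066, -0.704, 0.704]
force: [0.7, -0.9, 0.5]
grip_width: 0.587
t 1.62 pos [435.  -88.9 120.9] jawyaw -1.756 down [ 0. -0. -1.] F [ 0.7 -0.9  0.5] gw 50.1 j [-0.47  0.27  1.88 -0.    1.    1.29]
world yaw turn 0.0 rotvec tool [-0.  0. -0.] | shift after turn (tool) [ -0.2 116.9   1.7] | before turn [-1.000e-01  1.169e+02  1.700e+00]
world yaw turn -3.141 rotvec tool [ 1.000e-03  3.141e+00 -0.000e+00] | shift after turn (tool) [  0.2 116.9  -1.7] | before turn [-1.000e-01  1.169e+02  1.700e+00]
```

```bash
python3 -m handwheel '[{"grip":50,"tx":0,"ty":30,"tz":1.7,"wx":0,"wy":0,"wz":0},{"grip":50,"tx":0,"ty":30,"tz":0,"wx":0,"wy":0,"wz":0},{"grip":50,"tx":0,"ty":20,"tz":0,"wx":0,"wy":0,"wz":0},{"grip":50,"tx":0,"ty":0,"tz":0,"wx":0,"wy":0,"wz":0}]'
python3 plan.py 434.9 -90.6 4 -0.185
python3 - <<'E'
from rig import eyes
import cv2
c=eyes.capture("side");cv2.imwrite("pics/g1.png",cv2.resize(c["pixels"][120:280,270:470,::-1],None,fx=4,fy=3.7,interpolation=cv2.INTER_CUBIC))
E
```

```text
time_s: 1.95
eef_pos: [432.1, -91.2, 38.2]
ee_rot: [-0.067, 0.063, 0.705, -0.703]
force: [-0.7, 0.9, -0.3]
grip_width: 0.586
t 1.95 pos [432.1 -91.2  38.2] jawyaw -1.756 down [-0.006  0.003 -1.   ] F [-0.7  0.9 -0.3] gw 50.0 j [-0.47  0.41  1.95 -0.    0.79  1.28]
world yaw turn -0.0 rotvec tool [0.002 0.    0.007] | shift after turn (tool) [-2.7 34.2 -1.1] | before turn [-2.9 34.2 -1.1]
world yaw turn 3.141 rotvec tool [ 1.000e-02 -3.141e+00 -3.000e-03] | shift after turn (tool) [ 2.7 34.2  1.1] | before turn [-2.9 34.2 -1.1]
```

View pics/g1.png

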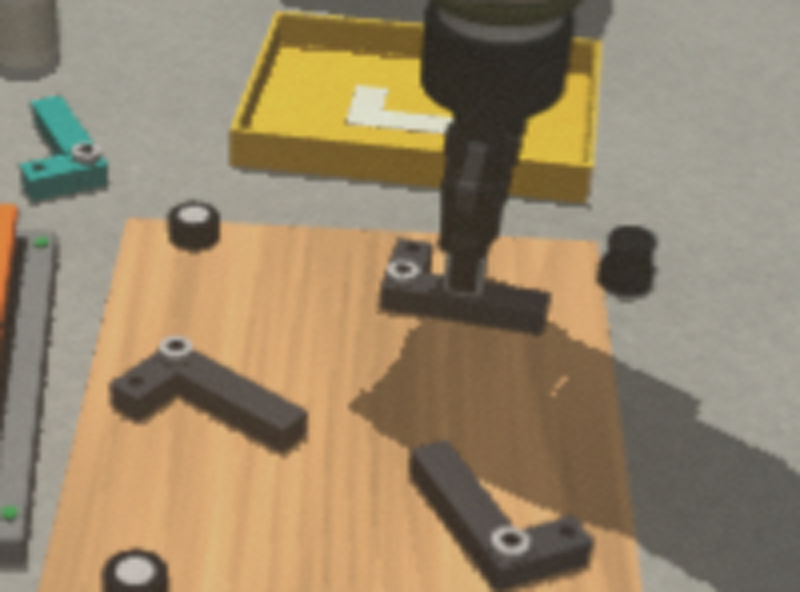

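The gripper hangs over casting C at about (465,290) in the crop: mid-arm and lined up, clear of the foot.

```bash
python3 -m handwheel '[{"grip":50,"tx":-1.5,"ty":14,"tz":0,"wx":0,"wy":0,"wz":0},{"grip":50,"tx":0,"ty":12,"tz":0,"wx":0,"wy":0,"wz":0},{"grip":50,"tx":0,"ty":8,"tz":0,"wx":0,"wy":0,"wz":0},{"grip":50,"tx":0,"ty":0,"tz":0,"wx":0,"wy":0,"wz":0},{"grip":50,"tx":0,"ty":0,"tz":0,"wx":0,"wy":0,"wz":0}]'
python3 plan.py 434.9 -90.6 4 -0.185
```

```text
time_s: 2.42
eef_pos: [435.8, -93.0, 8.1]
ee_rot: [0.065, -0.066, -0.704, 0.704]
force: [0.6, 0.4, -1.0]
grip_width: 0.586
t 2.42 pos [435.8 -93.    8.1] jawyaw -1.756 down [ 0.001 -0.    -1.   ] F [ 0.6  0.4 -1. ] gw 50.1 j [-0.47  0.48  1.96  0.    0.71  1.28]
world yaw turn 0.0 rotvec tool [-0.     0.    -0.001] | shift after turn (tool) [ 1.4  4.1 -2.2] | before turn [ 1.4  4.1 -2.2]
world yaw turn -3.141 rotvec tool [ 1.000e-03  3.141e+00 -0.000e+00] | shift after turn (tool) [-1.4  4.1  2.2] | before turn [ 1.4  4.1 -2.2]
```

```bash
python3 -m handwheel '[{"grip":50,"tx":0.5,"ty":3.5,"tz":-2,"wx":0,"wy":0,"wz":0},{"grip":50,"tx":0,"ty":0,"tz":0,"wx":0,"wy":0,"wz":0},{"grip":20,"tx":0,"ty":0,"tz":0,"wx":0,"wy":0,"wz":0},{"grip":10,"tx":0,"ty":0,"tz":0,"wx":0,"wy":0,"wz":0},{"grip":10,"tx":0,"ty":0,"tz":0,"wx":0,"wy":0,"wz":0},{"grip":10,"tx":0,"ty":0,"tz":0,"wx":0,"wy":0,"wz":0},{"grip":10,"tx":0,"ty":0,"tz":0,"wx":0,"wy":0,"wz":0}]' 60
python3 plan.py
```

```text
time_s: 3.0
eef_pos: [435.7, -90.9, 4.4]
ee_rot: [0.065, -0.066, -0.704, 0.704]
force: [-1.6, -0.7, 6.2]
grip_width: 0.246
t 3.0 pos [435.7 -90.9   4.4] jawyaw -1.756 down [ 0.001 -0.    -1.   ] F [-1.6 -0.7  6.2] gw 21.0 j [-0.47  0.48  1.96 -0.    0.7   1.29]
```

```bash
python3 -m handwheel '[{"grip":10,"tx":0,"ty":-10,"tz":0,"wx":0,"wy":0,"wz":0},{"grip":10,"tx":0,"ty":-20,"tz":0,"wx":0,"wy":0,"wz":0},{"grip":10,"tx":0,"ty":-20,"tz":0,"wx":0,"wy":0,"wz":0},{"grip":10,"tx":0,"ty":-20,"tz":0,"wx":0,"wy":0,"wz":0},{"grip":10,"tx":0,"ty":0,"tz":0,"wx":0,"wy":-0.07,"wz":0}]'
python3 plan.py 461.8 -298.1 75 -0.115
python3 - <<'E'
from rig import eyes
import cv2
c=eyes.capture("side");cv2.imwrite("pics/g2.png",cv2.resize(c["pixels"][80:280,270:470,::-1],None,fx=3,fy=3,interpolation=cv2.INTER_CUBIC))
E
```

```text
time_s: 3.42
eef_pos: [436.7, -91.2, 76.7]
ee_rot: [0.039, -0.042, -0.705, 0.707]
force: [-0.0, -1.4, -2.9]
grip_width: 0.237
t 3.42 pos [436.7 -91.2  76.7] jawyaw -1.686 down [ 0.004 -0.002 -1.   ] F [-0.  -1.4 -2.9] gw 20.3 j [-0.47  0.34  1.92  0.    0.88  1.22]
world yaw turn 0.0 rotvec tool [-0.002  0.    -0.005] | shift after turn (tool) [-48.8   1.7 202.6] | before turn [-48.8   2.3 202.6]
world yaw turn -3.141 rotvec tool [ 7.000e-03  3.141e+00 -3.000e-03] | shift after turn (tool) [  48.6    1.7 -202.6] | before turn [-48.8   2.3 202.6]
```

View pics/g2.png

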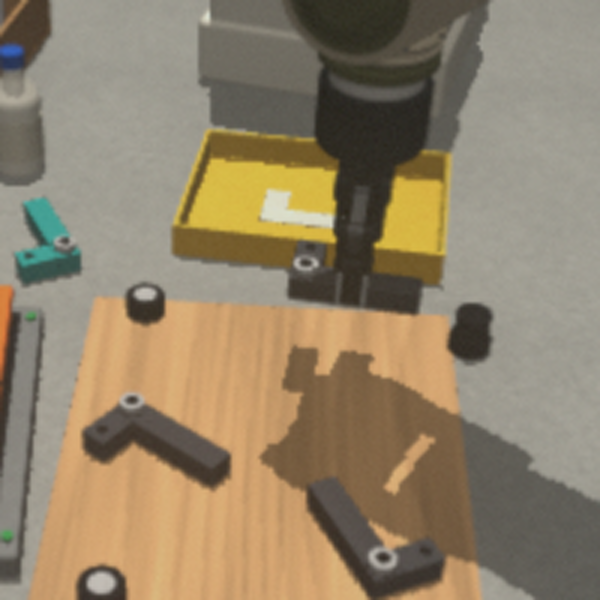

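Casting C is in the jaws, held level (around (355,290) in the crop). Next I carry it over the yellow tray.

```bash
python3 -m handwheel '[{"grip":10,"tx":-5,"ty":0,"tz":20,"wx":0,"wy":0,"wz":0},{"grip":10,"tx":-8,"ty":0,"tz":33,"wx":0,"wy":0,"wz":0},{"grip":10,"tx":-8,"ty":0,"tz":33,"wx":0,"wy":0,"wz":0},{"grip":10,"tx":-8,"ty":0,"tz":33,"wx":0,"wy":0,"wz":0},{"grip":10,"tx":-8,"ty":0,"tz":33,"wx":0,"wy":0,"wz":0},{"grip":10,"tx":-8,"ty":0,"tz":33,"wx":0,"wy":0,"wz":0},{"grip":10,"tx":-4,"ty":0,"tz":17,"wx":0,"wy":0,"wz":0},{"grip":10,"tx":0,"ty":0,"tz":0,"wx":0,"wy":0,"wz":0},{"grip":10,"tx":0,"ty":0,"tz":0,"wx":0,"wy":0,"wz":0}]'
python3 plan.py 461.8 -298.1 9 -0.115
python3 - <<'E'
from rig import eyes
import cv2
c=eyes.capture("top");cv2.imwrite("pics/g3.png",cv2.resize(c["pixels"][180:310,370:480,::-1],None,fx=4,fy=4,interpolation=cv2.INTER_CUBIC))
E
```

```text
time_s: 4.22
eef_pos: [460.1, -296.9, 72.6]
ee_rot: [-0.042, 0.041, 0.707, -0.705]
force: [-1.0, 1.3, -4.0]
grip_width: 0.242
t 4.22 pos [ 460.1 -296.9   72.6] jawyaw -1.688 down [-0.002  0.002 -1.   ] F [-1.   1.3 -4. ] gw 20.6 j [-0.79  0.54  1.61  0.    0.99  0.9 ]
world yaw turn 0.002 rotvec tool [ 0.002 -0.002  0.002] | shift after turn (tool) [-1.8 63.6  1. ] | before turn [-1.9 63.6  1.1]
world yaw turn -3.139 rotvec tool [-3.000e-03  3.139e+00  3.000e-03] | shift after turn (tool) [ 1.8 63.6 -1. ] | before turn [-1.9 63.6  1.1]
```

View pics/g3.png

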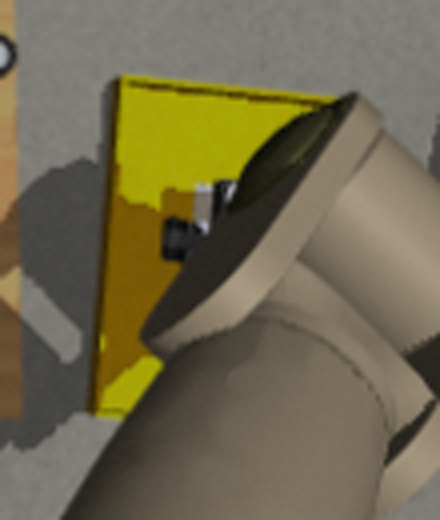

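```bash
python3 -m handwheel '[{"grip":10,"tx":-1.5,"ty":20,"tz":1,"wx":0,"wy":0,"wz":0},{"grip":10,"tx":0,"ty":20,"tz":0,"wx":0,"wy":0,"wz":0},{"grip":10,"tx":0,"ty":12,"tz":0,"wx":0,"wy":0,"wz":0},{"grip":10,"tx":0,"ty":4,"tz":0,"wx":0,"wy":0,"wz":0},{"grip":10,"tx":0,"ty":2,"tz":0,"wx":0,"wy":0,"wz":0},{"grip":10,"tx":0,"ty":0,"tz":0,"wx":0,"wy":0,"wz":0},{"grip":10,"tx":0,"ty":0,"tz":0,"wx":0,"wy":0,"wz":0}]'
python3 plan.py 461.8 -298.1 9 -0.115
```

```text
time_s: 4.85
eef_pos: [462.6, -298.3, 16.6]
ee_rot: [0.04, -0.041, -0.706, 0.706]
force: [0.4, 0.9, -3.4]
grip_width: 0.241
t 4.85 pos [ 462.6 -298.3   16.6] jawyaw -1.686 down [ 0.001 -0.001 -1.   ] F [ 0.4  0.9 -3.4] gw 20.6 j [-0.79  0.63  1.64 -0.    0.87  0.9 ]
world yaw turn 0.0 rotvec tool [-0.001  0.    -0.001] | shift after turn (tool) [ 0.8  7.6 -0.1] | before turn [ 0.8  7.6 -0.1]
world yaw turn -3.142 rotvec tool [-2.000e-03 -3.141e+00  1.000e-03] | shift after turn (tool) [-0.8  7.6  0.1] | before turn [ 0.8  7.6 -0.1]
```

```bash
python3 -m handwheel '[{"grip":10,"tx":0,"ty":2,"tz":0,"wx":0,"wy":0,"wz":0},{"grip":10,"tx":0,"ty":2,"tz":0,"wx":0,"wy":0,"wz":0},{"grip":10,"tx":0,"ty":2,"tz":0,"wx":0,"wy":0,"wz":0},{"grip":10,"tx":0,"ty":0.8,"tz":0,"wx":0,"wy":0,"wz":0},{"grip":10,"tx":0,"ty":0,"tz":0,"wx":0,"wy":0,"wz":0},{"grip":10,"tx":0,"ty":0,"tz":0,"wx":0,"wy":0,"wz":0}]'
python3 plan.py 461.8 -298.1 8.4 -0.115
```

```text
time_s: 5.35
eef_pos: [462.2, -298.1, 9.0]
ee_rot: [-0.041, 0.041, 0.706, -0.706]
force: [0.3, -0.4, -3.5]
grip_width: 0.238
t 5.35 pos [ 462.2 -298.1    9. ] jawyaw -1.686 down [-0.  0. -1.] F [ 0.3 -0.4 -3.5] gw 20.4 j [-0.79  0.64  1.64  0.    0.86  0.9 ]
world yaw turn 0.0 rotvec tool [0. 0. 0.] | shift after turn (tool) [0.4 0.6 0. ] | before turn [0.4 0.6 0. ]
world yaw turn -3.141 rotvec tool [-0.     3.141  0.   ] | shift after turn (tool) [-0.4  0.6 -0. ] | before turn [0.4 0.6 0. ]
```

```bash
python3 -m handwheel '[{"grip":10,"tx":0,"ty":0.5,"tz":0,"wx":0,"wy":0,"wz":0},{"grip":10,"tx":0,"ty":0.3,"tz":0,"wx":0,"wy":0,"wz":0},{"grip":10,"tx":0,"ty":0,"tz":0,"wx":0,"wy":0,"wz":0},{"grip":10,"tx":0,"ty":0,"tz":0,"wx":0,"wy":0,"wz":0}]'
python3 plan.py
```

```text
time_s: 5.68
eef_pos: [462.2, -298.2, 8.4]
ee_rot: [0.041, -0.041, -0.706, 0.706]
force: [-0.9, 0.3, 1.1]
grip_width: 0.242
t 5.68 pos [ 462.2 -298.2    8.4] jawyaw -1.686 down [ 0. -0. -1.] F [-0.9  0.3  1.1] gw 20.7 j [-0.79  0.64  1.64 -0.    0.86  0.9 ]
```

```bash
python3 -m handwheel '[{"grip":10,"tx":0,"ty":0.3,"tz":0,"wx":0,"wy":0,"wz":0},{"grip":24,"tx":0,"ty":0,"tz":0,"wx":0,"wy":0,"wz":0},{"grip":38,"tx":0,"ty":0,"tz":0,"wx":0,"wy":0,"wz":0},{"grip":38,"tx":0,"ty":0,"tz":0,"wx":0,"wy":0,"wz":0},{"grip":38,"tx":0,"ty":0,"tz":0,"wx":0,"wy":0,"wz":0}]'
python3 plan.py 560 8.5 80 -0.635
```

```text
time_s: 6.1
eef_pos: [462.3, -298.2, 7.9]
ee_rot: [0.041, -0.041, -0.706, 0.706]
force: [0.0, 0.1, 0.0]
grip_width: 0.449
t 6.1 pos [ 462.3 -298.2    7.9] jawyaw -1.686 down [ 0. -0. -1.] F [0.  0.1 0. ] gw 38.4 j [-0.79  0.64  1.64  0.    0.86  0.9 ]
world yaw turn -0.52 rotvec tool [-0.    0.52 -0.  ] | shift after turn (tool) [ 103.3  -72.1 -304.9] | before turn [ -61.8  -72.1 -315.9]
world yaw turn 2.622 rotvec tool [-0.    -2.622  0.   ] | shift after turn (tool) [-103.2  -72.1  304.9] | before turn [ -61.8  -72.1 -315.9]
```

```bash
python3 -m handwheel '[{"grip":38,"tx":0,"ty":-10,"tz":0,"wx":0,"wy":0,"wz":0},{"grip":38,"tx":0,"ty":-30,"tz":0,"wx":0,"wy":0,"wz":0},{"grip":50,"tx":0,"ty":-30,"tz":0,"wx":0,"wy":0,"wz":0},{"grip":50,"tx":0,"ty":-30,"tz":0,"wx":0,"wy":0.12,"wz":0},{"grip":50,"tx":0,"ty":0,"tz":0,"wx":0,"wy":0.12,"wz":0},{"grip":50,"tx":0,"ty":0,"tz":0,"wx":0,"wy":0.12,"wz":0},{"grip":50,"tx":0,"ty":0,"tz":0,"wx":0,"wy":0.12,"wz":0},{"grip":50,"tx":0,"ty":0,"tz":0,"wx":0,"wy":0.04,"wz":0}]'
python3 plan.py 562.4 6.7 80 -0.635
```

```text
time_s: 6.77
eef_pos: [462.3, -298.2, 108.9]
ee_rot: [0.223, -0.223, -0.671, 0.671]
force: [0.8, 0.4, 0.4]
grip_width: 0.584
t 6.77 pos [ 462.3 -298.2  108.9] jawyaw -2.212 down [ 0.001 -0.001 -1.   ] F [0.8 0.4 0.4] gw 49.9 j [-0.79  0.49  1.58  0.    1.07  1.43]
world yaw turn 0.006 rotvec tool [-0.    -0.006 -0.001] | shift after turn (tool) [ 100.4   28.9 -304.8] | before turn [ 102.2   28.7 -304.2]
world yaw turn -3.135 rotvec tool [ 2.000e-03  3.135e+00 -0.000e+00] | shift after turn (tool) [-100.2   28.9  304.9] | before turn [ 102.2   28.7 -304.2]
```

```bash
python3 -m handwheel '[{"grip":50,"tx":11,"ty":0,"tz":-33,"wx":0,"wy":0,"wz":0},{"grip":50,"tx":11,"ty":0,"tz":-34,"wx":0,"wy":0,"wz":0},{"grip":50,"tx":11,"ty":0,"tz":-34,"wx":0,"wy":0,"wz":0},{"grip":50,"tx":11,"ty":0,"tz":-34,"wx":0,"wy":0,"wz":0},{"grip":50,"tx":11,"ty":0,"tz":-34,"wx":0,"wy":0,"wz":0},{"grip":50,"tx":11,"ty":0,"tz":-34,"wx":0,"wy":0,"wz":0},{"grip":50,"tx":11,"ty":5,"tz":-34,"wx":0,"wy":0,"wz":0},{"grip":50,"tx":11,"ty":10,"tz":-34,"wx":0,"wy":0,"wz":0},{"grip":50,"tx":12,"ty":10,"tz":-33,"wx":0,"wy":-0.006,"wz":0},{"grip":50,"tx":0,"ty":0,"tz":0,"wx":0,"wy":0,"wz":0}]'
python3 plan.py 562.4 6.7 4.4 -0.635
python3 - <<'E'
from rig import eyes
import cv2
c=eyes.capture("side");cv2.imwrite("pics/g4.png",cv2.resize(c["pixels"][90:290,230:450,::-1],None,fx=3,fy=3,interpolation=cv2.INTER_CUBIC))
E
```

```text
time_s: 7.6
eef_pos: [562.1, 11.2, 82.0]
ee_rot: [-0.218, 0.216, 0.673, -0.673]
force: [-0.5, 1.1, -0.8]
grip_width: 0.591
t 7.6 pos [562.1  11.2  82. ] jawyaw -2.195 down [-0.002  0.001 -1.   ] F [-0.5  1.1 -0.8] gw 50.4 j [-0.19  0.55  1.56  0.    1.03  2.01]
world yaw turn -0.011 rotvec tool [0.    0.011 0.002] | shift after turn (tool) [-2.9 77.6  3.4] | before turn [-3.  77.5  3.5]
world yaw turn 3.131 rotvec tool [ 3.000e-03 -3.131e+00 -0.000e+00] | shift after turn (tool) [ 2.9 77.6 -3.4] | before turn [-3.  77.5  3.5]
```

View pics/g4.png

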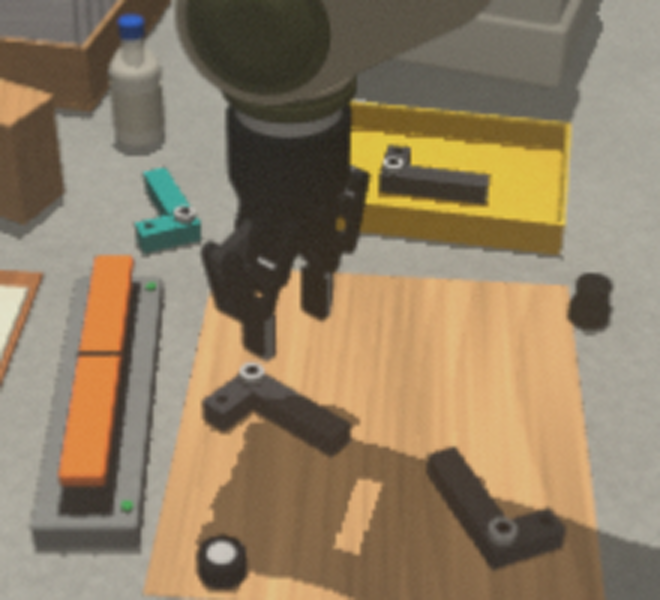

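Casting C lies flat, boss up, in the yellow tray (crop (435,178)), and the jaws are above A.

```bash
python3 -m handwheel '[{"grip":50,"tx":-2,"ty":20,"tz":2.5,"wx":0,"wy":0.01,"wz":0},{"grip":50,"tx":0,"ty":20,"tz":0,"wx":0,"wy":0,"wz":0},{"grip":50,"tx":0,"ty":0,"tz":0,"wx":0,"wy":0,"wz":0},{"grip":50,"tx":0,"ty":0,"tz":0,"wx":0,"wy":0,"wz":0},{"grip":50,"tx":0,"ty":0,"tz":0,"wx":0,"wy":0,"wz":0}]'
python3 plan.py 562.4 6.7 4.4 -0.635
```

```text
time_s: 8.07
eef_pos: [562.8, 2.1, 44.4]
ee_rot: [-0.222, 0.223, 0.671, -0.671]
force: [-0.3, -0.1, -0.3]
grip_width: 0.587
t 8.07 pos [562.8   2.1  44.4] jawyaw -2.211 down [ 0.002 -0.    -1.   ] F [-0.3 -0.1 -0.3] gw 50.2 j [-0.2   0.6   1.59 -0.    0.95  2.01]
world yaw turn 0.005 rotvec tool [ 0.001 -0.005 -0.002] | shift after turn (tool) [ 3.1 40.  -3.5] | before turn [ 3.2 40.  -3.4]
world yaw turn -3.137 rotvec tool [3.000e-03 3.137e+00 1.000e-03] | shift after turn (tool) [-3.1 40.   3.5] | before turn [ 3.2 40.  -3.4]
```

```bash
python3 -m handwheel '[{"grip":50,"tx":2.5,"ty":14,"tz":-2.8,"wx":0,"wy":-0.005,"wz":0},{"grip":50,"tx":0,"ty":12,"tz":0,"wx":0,"wy":0,"wz":0},{"grip":50,"tx":0,"ty":8,"tz":0,"wx":0,"wy":0,"wz":0},{"grip":50,"tx":0,"ty":0,"tz":0,"wx":0,"wy":0,"wz":0},{"grip":50,"tx":0,"ty":0,"tz":0,"wx":0,"wy":0,"wz":0},{"grip":50,"tx":0,"ty":0,"tz":0,"wx":0,"wy":0,"wz":0}]'
python3 plan.py 562.4 6.7 4.4 -0.635
```

```text
time_s: 8.57
eef_pos: [562.2, 6.3, 9.5]
ee_rot: [-0.22, 0.221, 0.672, -0.672]
force: [-0.7, 0.9, 0.7]
grip_width: 0.585
t 8.57 pos [562.2   6.3   9.5] jawyaw -2.205 down [ 0.001 -0.    -1.   ] F [-0.7  0.9  0.7] gw 49.9 j [-0.2   0.66  1.6  -0.    0.88  2.01]
world yaw turn -0.001 rotvec tool [ 0.     0.001 -0.001] | shift after turn (tool) [ 0.1  5.1 -0.4] | before turn [ 0.1  5.1 -0.4]
world yaw turn 3.141 rotvec tool [-1.000e-03 -3.141e+00 -0.000e+00] | shift after turn (tool) [-0.1  5.1  0.4] | before turn [ 0.1  5.1 -0.4]
```

```bash
python3 -m handwheel '[{"grip":50,"tx":0,"ty":3,"tz":0,"wx":0,"wy":0,"wz":0},{"grip":50,"tx":0,"ty":2,"tz":0,"wx":0,"wy":0,"wz":0},{"grip":20,"tx":0,"ty":0,"tz":0,"wx":0,"wy":0,"wz":0},{"grip":10,"tx":0,"ty":0,"tz":0,"wx":0,"wy":0,"wz":0},{"grip":10,"tx":0,"ty":0,"tz":0,"wx":0,"wy":0,"wz":0},{"grip":10,"tx":0,"ty":0,"tz":0,"wx":0,"wy":0,"wz":0},{"grip":10,"tx":0,"ty":0,"tz":0,"wx":0,"wy":0,"wz":0}]' 60
python3 plan.py
```

```text
time_s: 9.15
eef_pos: [562.0, 6.5, 4.2]
ee_rot: [-0.22, 0.221, 0.672, -0.672]
force: [-0.8, -0.1, 3.4]
grip_width: 0.239
t 9.15 pos [562.    6.5   4.2] jawyaw -2.205 down [ 0. -0. -1.] F [-0.8 -0.1  3.4] gw 20.4 j [-0.2   0.67  1.61  0.    0.87  2.01]
```

```bash
python3 -m handwheel '[{"grip":10,"tx":0,"ty":-10,"tz":0,"wx":0,"wy":0,"wz":0},{"grip":10,"tx":0,"ty":-20,"tz":0,"wx":0,"wy":0,"wz":0},{"grip":10,"tx":0,"ty":-20,"tz":0,"wx":0,"wy":0,"wz":0},{"grip":10,"tx":0,"ty":-20,"tz":0,"wx":0,"wy":-0.12,"wz":0},{"grip":10,"tx":0,"ty":-10,"tz":0,"wx":0,"wy":-0.12,"wz":0},{"grip":10,"tx":0,"ty":0,"tz":0,"wx":0,"wy":-0.12,"wz":0},{"grip":10,"tx":0,"ty":0,"tz":0,"wx":0,"wy":-0.12,"wz":0},{"grip":10,"tx":0,"ty":0,"tz":0,"wx":0,"wy":-0.12,"wz":0},{"grip":10,"tx":0,"ty":0,"tz":0,"wx":0,"wy":-0.12,"wz":0},{"grip":10,"tx":0,"ty":0,"tz":0,"wx":0,"wy":-0.025,"wz":0}]'
python3 plan.py 541.5 354 80 0.11
```

```text
time_s: 9.98
eef_pos: [561.5, 6.5, 83.9]
ee_rot: [0.041, -0.041, 0.706, -0.706]
force: [-0.2, -0.1, -4.9]
grip_width: 0.242
t 9.98 pos [561.5   6.5  83.9] jawyaw -1.455 down [-0.001  0.    -1.   ] F [-0.2 -0.1 -4.9] gw 20.7 j [-0.2   0.55  1.56 -0.    1.03  1.26]
world yaw turn -0.006 rotvec tool [0.    0.006 0.001] | shift after turn (tool) [ -18.1    3.9 -347.6] | before turn [ -20.2    4.  -347.5]
world yaw turn 3.136 rotvec tool [ 1.000e-03 -3.136e+00 -0.000e+00] | shift after turn (tool) [ 18.3   3.9 347.6] | before turn [ -20.2    4.  -347.5]
```

```bash
python3 -m handwheel '[{"grip":10,"tx":-1,"ty":0,"tz":-24,"wx":0,"wy":0.006,"wz":0},{"grip":10,"tx":-2,"ty":0,"tz":-38,"wx":0,"wy":0,"wz":0},{"grip":10,"tx":-2,"ty":0,"tz":-38,"wx":0,"wy":0,"wz":0},{"grip":10,"tx":-2,"ty":0,"tz":-38,"wx":0,"wy":0,"wz":0},{"grip":10,"tx":-2,"ty":0,"tz":-38,"wx":0,"wy":0,"wz":0},{"grip":10,"tx":-2,"ty":0,"tz":-38,"wx":0,"wy":0,"wz":0},{"grip":10,"tx":-2,"ty":0,"tz":-38,"wx":0,"wy":0,"wz":0},{"grip":10,"tx":-2,"ty":0,"tz":-38,"wx":0,"wy":0,"wz":0},{"grip":10,"tx":-2,"ty":0,"tz":-38,"wx":0,"wy":0,"wz":0},{"grip":10,"tx":-1,"ty":0,"tz":-19,"wx":0,"wy":0,"wz":0}]'
python3 -m handwheel '[{"grip":10,"tx":0,"ty":0,"tz":0,"wx":0,"wy":0,"wz":0},{"grip":10,"tx":0,"ty":0,"tz":0,"wx":0,"wy":0,"wz":0},{"grip":10,"tx":0,"ty":0,"tz":0,"wx":0,"wy":0,"wz":0}]' >/dev/null
python3 plan.py 541.5 354 8.3 0.11
python3 - <<'E'
from rig import eyes
import cv2
c=eyes.capture("side");cv2.imwrite("pics/g5.png",cv2.resize(c["pixels"][200:400,230:450,::-1],None,fx=3,fy=3,interpolation=cv2.INTER_CUBIC))
E
```

```text
time_s: 10.82
eef_pos: [541.9, 357.4, 83.8]
ee_rot: [0.037, -0.037, 0.706, -0.706]
force: [0.6, -0.2, -3.3]
grip_width: 0.238
t 11.07 pos [543.2 352.8  83.7] jawyaw -1.468 down [-0.001 -0.001 -1.   ] F [ 0.2  0.5 -2.9] gw 20.3 j [ 0.4   0.72  1.26 -0.    1.16  1.86]
world yaw turn 0.007 rotvec tool [-0.001 -0.007  0.001] | shift after turn (tool) [ 1.6 75.4 -1.4] | before turn [ 1.5 75.4 -1.4]
world yaw turn -3.135 rotvec tool [-1.000e-03  3.135e+00 -1.000e-03] | shift after turn (tool) [-1.6 75.4  1.4] | before turn [ 1.5 75.4 -1.4]
```

View pics/g5.png

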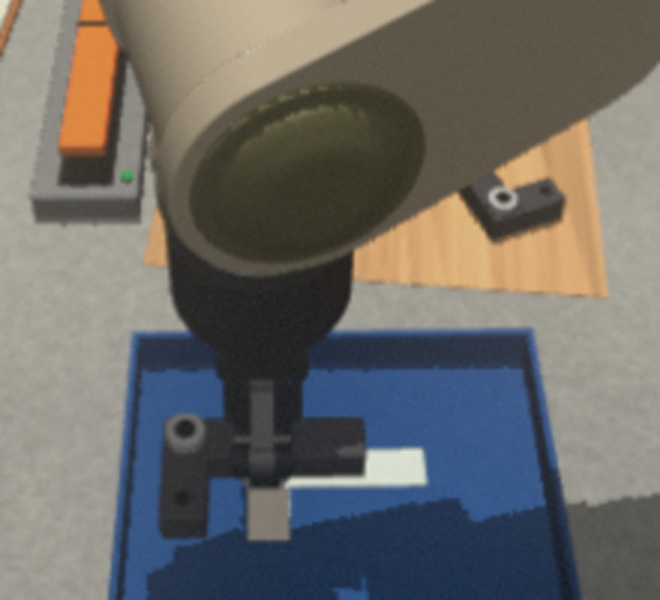

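The casting is held level over the blue tray, parallel to its walls, with the foot towards the camera. Lowering it.

```bash
python3 -m handwheel '[{"grip":10,"tx":1,"ty":22,"tz":-1,"wx":0,"wy":-0.007,"wz":0},{"grip":10,"tx":0,"ty":22,"tz":0,"wx":0,"wy":0,"wz":0},{"grip":10,"tx":0,"ty":16,"tz":0,"wx":0,"wy":0,"wz":0},{"grip":10,"tx":0,"ty":6,"tz":0,"wx":0,"wy":0,"wz":0},{"grip":10,"tx":0,"ty":2,"tz":0,"wx":0,"wy":0,"wz":0},{"grip":10,"tx":0,"ty":0,"tz":0,"wx":0,"wy":0,"wz":0},{"grip":10,"tx":0,"ty":0,"tz":0,"wx":0,"wy":0,"wz":0},{"grip":10,"tx":0,"ty":0,"tz":0,"wx":0,"wy":0,"wz":0}]'
python3 plan.py 541.5 354 8.3 0.11
```

```text
time_s: 11.78
eef_pos: [542.9, 354.4, 17.2]
ee_rot: [0.04, -0.039, 0.706, -0.706]
force: [0.0, -0.8, -3.3]
grip_width: 0.24
t 11.78 pos [542.9 354.4  17.2] jawyaw -1.459 down [ 0.002  0.001 -1.   ] F [ 0.  -0.8 -3.3] gw 20.5 j [0.4  0.8  1.3  0.   1.04 1.86]
world yaw turn -0.001 rotvec tool [ 0.001  0.001 -0.002] | shift after turn (tool) [1.4 8.9 0.3] | before turn [1.5 8.9 0.3]
world yaw turn 3.14 rotvec tool [-3.00e-03 -3.14e+00 -1.00e-03] | shift after turn (tool) [-1.4  8.9 -0.3] | before turn [1.5 8.9 0.3]
```

```bash
python3 -m handwheel '[{"grip":10,"tx":0.5,"ty":2.5,"tz":0,"wx":0,"wy":0,"wz":0},{"grip":10,"tx":0,"ty":2.5,"tz":0,"wx":0,"wy":0,"wz":0},{"grip":10,"tx":0,"ty":1.5,"tz":0,"wx":0,"wy":0,"wz":0},{"grip":10,"tx":0,"ty":1,"tz":0,"wx":0,"wy":0,"wz":0},{"grip":10,"tx":0,"ty":0.5,"tz":0,"wx":0,"wy":0,"wz":0},{"grip":10,"tx":0,"ty":0,"tz":0,"wx":0,"wy":0,"wz":0},{"grip":10,"tx":0,"ty":0,"tz":0,"wx":0,"wy":0,"wz":0},{"grip":10,"tx":0,"ty":0,"tz":0,"wx":0,"wy":0,"wz":0}]'
python3 plan.py 541.5 354 8.3 0.11
```

```text
time_s: 12.45
eef_pos: [541.8, 354.3, 8.2]
ee_rot: [0.04, -0.039, 0.706, -0.706]
force: [-2.0, -1.2, 2.6]
grip_width: 0.24
t 12.45 pos [541.8 354.3   8.2] jawyaw -1.459 down [ 0.  0. -1.] F [-2.  -1.2  2.6] gw 20.5 j [0.4  0.81 1.31 0.   1.02 1.86]
world yaw turn -0.002 rotvec tool [ 0.     0.002 -0.   ] | shift after turn (tool) [ 0.3 -0.1  0.3] | before turn [ 0.3 -0.1  0.3]
world yaw turn 3.14 rotvec tool [-0.   -3.14 -0.  ] | shift after turn (tool) [-0.3 -0.1 -0.3] | before turn [ 0.3 -0.1  0.3]
```

Contact on the floor (force rose by about 6 N). Releasing and lifting.

```bash
python3 -m handwheel '[{"grip":24,"tx":0,"ty":0,"tz":0,"wx":0,"wy":0,"wz":0},{"grip":38,"tx":0,"ty":0,"tz":0,"wx":0,"wy":0,"wz":0},{"grip":38,"tx":0,"ty":0,"tz":0,"wx":0,"wy":0,"wz":0},{"grip":38,"tx":0,"ty":0,"tz":0,"wx":0,"wy":0,"wz":0},{"grip":38,"tx":0,"ty":-10,"tz":0,"wx":0,"wy":0,"wz":0},{"grip":38,"tx":0,"ty":-25,"tz":0,"wx":0,"wy":0,"wz":0},{"grip":50,"tx":0,"ty":-30,"tz":0,"wx":0,"wy":0,"wz":0},{"grip":50,"tx":0,"ty":-30,"tz":0,"wx":0,"wy":0,"wz":0}]'
python3 plan.py 430.7 92.9 100 2.03
```

```text
time_s: 13.12
eef_pos: [541.6, 354.2, 104.6]
ee_rot: [-0.039, 0.04, -0.706, 0.706]
force: [0.5, -0.4, 0.3]
grip_width: 0.586
t 13.12 pos [541.6 354.2 104.6] jawyaw -1.459 down [-0. -0. -1.] F [ 0.5 -0.4  0.3] gw 50.0 j [0.4  0.69 1.25 0.   1.2  1.86]
world yaw turn -1.223 rotvec tool [-0.     1.223  0.   ] | shift after turn (tool) [-185.     4.6  215.3] | before turn [139.3   4.6 247.3]
world yaw turn 1.918 rotvec tool [ 0.    -1.918  0.   ] | shift after turn (tool) [ 185.1    4.6 -215.2] | before turn [139.3   4.6 247.3]
```

```bash
python3 -m handwheel '[{"grip":50,"tx":12,"ty":0,"tz":21.3,"wx":0,"wy":-0.118,"wz":0},{"grip":50,"tx":19.7,"ty":0,"tz":34,"wx":0,"wy":0,"wz":0},{"grip":50,"tx":19.7,"ty":0,"tz":34,"wx":0,"wy":0,"wz":0},{"grip":50,"tx":19.7,"ty":0,"tz":34,"wx":0,"wy":0,"wz":0},{"grip":50,"tx":19.7,"ty":0,"tz":34,"wx":0,"wy":0,"wz":0},{"grip":50,"tx":19.7,"ty":0,"tz":34,"wx":0,"wy":0,"wz":0},{"grip":50,"tx":10,"ty":0,"tz":17,"wx":0,"wy":-0.12,"wz":0},{"grip":50,"tx":0,"ty":0,"tz":0,"wx":0,"wy":-0.12,"wz":0},{"grip":50,"tx":0,"ty":0,"tz":0,"wx":0,"wy":-0.12,"wz":0},{"grip":50,"tx":0,"ty":0,"tz":0,"wx":0,"wy":-0.12,"wz":0}]'
python3 plan.py 430.7 92.9 100 2.03
```

```text
time_s: 13.95
eef_pos: [469.4, 124.5, 103.9]
ee_rot: [-0.248, 0.247, -0.662, 0.663]
force: [-0.2, -0.1, 0.2]
grip_width: 0.588
t 13.95 pos [469.4 124.5 103.9] jawyaw -0.856 down [ 0.001  0.    -1.   ] F [-0.2 -0.1  0.2] gw 50.2 j [0.02 0.37 1.78 0.   0.99 0.87]
world yaw turn 1.315 rotvec tool [-1.000e-03 -1.315e+00 -0.000e+00] | shift after turn (tool) [ 11.2   3.9 -48.7] | before turn [50.   3.8 -1.5]
world yaw turn -1.826 rotvec tool [ 0.     1.826 -0.002] | shift after turn (tool) [-11.1   3.9  48.7] | before turn [50.   3.8 -1.5]
```

```bash
python3 -m handwheel '[{"grip":50,"tx":30,"ty":0,"tz":-1.5,"wx":0,"wy":0,"wz":0},{"grip":50,"tx":20,"ty":0,"tz":0,"wx":0,"wy":0,"wz":0},{"grip":50,"tx":0,"ty":0,"tz":0,"wx":0,"wy":-0.12,"wz":0},{"grip":50,"tx":0,"ty":0,"tz":0,"wx":0,"wy":-0.12,"wz":0},{"grip":50,"tx":0,"ty":0,"tz":0,"wx":0,"wy":-0.12,"wz":0},{"grip":50,"tx":0,"ty":0,"tz":0,"wx":0,"wy":-0.12,"wz":0},{"grip":50,"tx":0,"ty":0,"tz":0,"wx":0,"wy":-0.12,"wz":0},{"grip":50,"tx":0,"ty":0,"tz":0,"wx":0,"wy":-0.12,"wz":0},{"grip":50,"tx":0,"ty":0,"tz":0,"wx":0,"wy":-0.12,"wz":0},{"grip":50,"tx":0,"ty":0,"tz":0,"wx":0,"wy":-0.12,"wz":0}]'
python3 plan.py 430.7 92.9 4.4 2.03
```

```text
time_s: 14.78
eef_pos: [430.5, 93.5, 103.7]
ee_rot: [0.526, -0.525, 0.473, -0.473]
force: [0.1, 0.2, -0.5]
grip_width: 0.585
t 14.78 pos [430.5  93.5 103.7] jawyaw 0.105 down [ 0.001 -0.    -1.   ] F [ 0.1  0.2 -0.5] gw 50.0 j [-0.05  0.29  1.91  0.    0.95 -0.16]
world yaw turn 0.354 rotvec tool [-0.001 -0.354  0.   ] | shift after turn (tool) [ 0.6 99.3 -0.1] | before turn [ 0.6 99.3 -0. ]
world yaw turn -2.787 rotvec tool [-1.000e-03  2.787e+00 -2.000e-03] | shift after turn (tool) [-0.6 99.3  0.1] | before turn [ 0.6 99.3 -0. ]
```

```bash
python3 -m handwheel '[{"grip":50,"tx":0,"ty":0,"tz":0,"wx":0,"wy":-0.12,"wz":0},{"grip":50,"tx":0,"ty":10,"tz":0,"wx":0,"wy":-0.12,"wz":0},{"grip":50,"tx":0,"ty":20,"tz":0,"wx":0,"wy":-0.114,"wz":0},{"grip":50,"tx":0.5,"ty":20,"tz":0,"wx":0,"wy":0,"wz":0},{"grip":50,"tx":0,"ty":10,"tz":0,"wx":0,"wy":0,"wz":0},{"grip":50,"tx":0,"ty":0,"tz":0,"wx":0,"wy":0,"wz":0},{"grip":50,"tx":0,"ty":0,"tz":0,"wx":0,"wy":0,"wz":0}]'
python3 plan.py 430.7 92.9 4.4 2.03
python3 - <<'E'
from rig import eyes
import cv2
c=eyes.capture("side");cv2.imwrite("pics/g6.png",cv2.resize(c["pixels"][170:400,250:450,::-1],None,fx=2.6,fy=2.6,interpolation=cv2.INTER_CUBIC))
E
```

```text
time_s: 15.37
eef_pos: [430.7, 93.0, 43.5]
ee_rot: [0.6, -0.599, 0.375, -0.375]
force: [0.3, 0.8, -0.4]
grip_width: 0.584
t 15.37 pos [430.7  93.   43.5] jawyaw 0.453 down [ 0.  0. -1.] F [ 0.3  0.8 -0.4] gw 49.9 j [-0.05  0.4   1.95  0.    0.79 -0.51]
world yaw turn 0.006 rotvec tool [-0.    -0.006  0.   ] | shift after turn (tool) [ 0.1 39.1 -0.1] | before turn [ 0.1 39.1 -0.1]
world yaw turn -3.135 rotvec tool [-0.000e+00  3.135e+00 -1.000e-03] | shift after turn (tool) [-0.1 39.1  0.1] | before turn [ 0.1 39.1 -0.1]
```

View pics/g6.png

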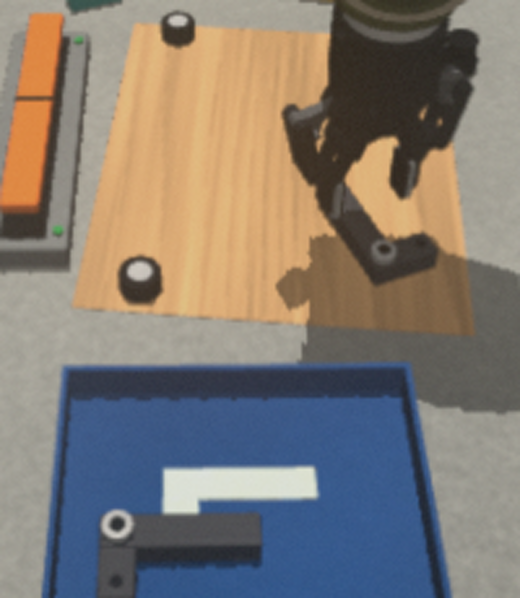

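A lies flat in the blue tray, boss up (crop (180,540)), with room above and to the right for B. The jaws straddle B.

```bash
python3 -m handwheel '[{"grip":50,"tx":0,"ty":14,"tz":0,"wx":0,"wy":-0.006,"wz":0},{"grip":50,"tx":0,"ty":12,"tz":0,"wx":0,"wy":0,"wz":0},{"grip":50,"tx":0,"ty":9,"tz":0,"wx":0,"wy":0,"wz":0},{"grip":50,"tx":0,"ty":3,"tz":0,"wx":0,"wy":0,"wz":0},{"grip":50,"tx":0,"ty":0,"tz":0,"wx":0,"wy":0,"wz":0},{"grip":50,"tx":0,"ty":0,"tz":0,"wx":0,"wy":0,"wz":0}]'
python3 plan.py 430.7 92.9 4.4 2.03
```

```text
time_s: 15.92
eef_pos: [430.8, 93.0, 5.4]
ee_rot: [0.601, -0.6, 0.373, -0.373]
force: [0.0, -0.3, 0.4]
grip_width: 0.579
t 15.92 pos [430.8  93.    5.4] jawyaw 0.459 down [ 0.001 -0.    -1.   ] F [ 0.  -0.3  0.4] gw 49.5 j [-0.05  0.48  1.97  0.    0.69 -0.51]
world yaw turn 0.0 rotvec tool [-0.001 -0.     0.   ] | shift after turn (tool) [ 0.1  1.  -0.2] | before turn [ 0.1  1.  -0.2]
world yaw turn -3.141 rotvec tool [-1.000e-03  3.141e+00 -1.000e-03] | shift after turn (tool) [-0.1  1.   0.2] | before turn [ 0.1  1.  -0.2]
```

```bash
python3 -m handwheel '[{"grip":50,"tx":0,"ty":0.6,"tz":0,"wx":0,"wy":0,"wz":0},{"grip":20,"tx":0,"ty":0,"tz":0,"wx":0,"wy":0,"wz":0},{"grip":10,"tx":0,"ty":0,"tz":0,"wx":0,"wy":0,"wz":0},{"grip":10,"tx":0,"ty":0,"tz":0,"wx":0,"wy":0,"wz":0},{"grip":10,"tx":0,"ty":0,"tz":0,"wx":0,"wy":0,"wz":0},{"grip":10,"tx":0,"ty":0,"tz":0,"wx":0,"wy":0,"wz":0},{"grip":10,"tx":0,"ty":-10,"tz":0,"wx":0,"wy":0,"wz":0},{"grip":10,"tx":0,"ty":-20,"tz":0,"wx":0,"wy":0,"wz":0},{"grip":10,"tx":0,"ty":-25,"tz":0,"wx":0,"wy":0,"wz":0},{"grip":10,"tx":0,"ty":-25,"tz":0,"wx":0,"wy":-0.12,"wz":0}]' 60
python3 plan.py 472.3 290.0 84 3.2516
```

```text
time_s: 16.75
eef_pos: [429.7, 93.1, 84.9]
ee_rot: [-0.622, 0.622, -0.337, 0.336]
force: [1.1, 0.2, -4.2]
grip_width: 0.239
t 16.75 pos [429.7  93.1  84.9] jawyaw 0.578 down [-0.002  0.    -1.   ] F [ 1.1  0.2 -4.2] gw 20.4 j [-0.05  0.32  1.92  0.    0.9  -0.63]
world yaw turn 1.102 rotvec tool [ 1.000e-03 -1.102e+00 -2.000e-03] | shift after turn (tool) [ 63.8   0.9 191.1] | before turn [-141.6    0.8  143.3]
world yaw turn -2.039 rotvec tool [2.000e-03 2.039e+00 1.000e-03] | shift after turn (tool) [ -63.9    0.9 -191. ] | before turn [-141.6    0.8  143.3]
```

```bash
python3 -m handwheel '[{"grip":10,"tx":0,"ty":0,"tz":0,"wx":0,"wy":-0.12,"wz":0},{"grip":10,"tx":0,"ty":0,"tz":0,"wx":0,"wy":-0.12,"wz":0},{"grip":10,"tx":0,"ty":0,"tz":0,"wx":0,"wy":-0.12,"wz":0},{"grip":10,"tx":0,"ty":0,"tz":0,"wx":0,"wy":-0.12,"wz":0},{"grip":10,"tx":0,"ty":0,"tz":0,"wx":0,"wy":-0.12,"wz":0},{"grip":10,"tx":0,"ty":0,"tz":0,"wx":0,"wy":-0.12,"wz":0},{"grip":10,"tx":0,"ty":0,"tz":0,"wx":0,"wy":-0.12,"wz":0},{"grip":10,"tx":0,"ty":0,"tz":0,"wx":0,"wy":-0.12,"wz":0},{"grip":10,"tx":0,"ty":0,"tz":0,"wx":0,"wy":-0.12,"wz":0},{"grip":10,"tx":0,"ty":0,"tz":0,"wx":0,"wy":-0.022,"wz":0}]'
python3 plan.py 472.3 290.0 84 3.2516
```

```text
time_s: 17.58
eef_pos: [430.1, 93.1, 84.1]
ee_rot: [0.706, -0.706, -0.04, 0.041]
force: [-1.1, -0.4, -3.9]
grip_width: 0.239
t 17.58 pos [430.1  93.1  84.1] jawyaw 1.686 down [-0.001  0.    -1.   ] F [-1.1 -0.4 -3.9] gw 20.4 j [-0.05  0.32  1.92  0.    0.9  -1.74]
world yaw turn -0.005 rotvec tool [-0.     0.005 -0.001] | shift after turn (tool) [6.350e+01 1.000e-01 1.911e+02] | before turn [ 64.5   0.  190.8]
world yaw turn 3.137 rotvec tool [-1.000e-03 -3.137e+00  0.000e+00] | shift after turn (tool) [-6.360e+01  1.000e-01 -1.911e+02] | before turn [ 64.5   0.  190.8]
```

```bash
python3 -m handwheel '[{"grip":10,"tx":6.5,"ty":0,"tz":19,"wx":0,"wy":0,"wz":0},{"grip":10,"tx":12,"ty":0,"tz":36,"wx":0,"wy":0,"wz":0},{"grip":10,"tx":12,"ty":0,"tz":36,"wx":0,"wy":0,"wz":0},{"grip":10,"tx":12,"ty":0,"tz":36,"wx":0,"wy":0,"wz":0},{"grip":10,"tx":12,"ty":0,"tz":36,"wx":0,"wy":0,"wz":0},{"grip":10,"tx":9.5,"ty":0,"tz":28,"wx":0,"wy":0.005,"wz":0},{"grip":10,"tx":0,"ty":0,"tz":0,"wx":0,"wy":0,"wz":0},{"grip":10,"tx":0,"ty":0,"tz":0,"wx":0,"wy":0,"wz":0},{"grip":10,"tx":0,"ty":0,"tz":0,"wx":0,"wy":0,"wz":0},{"grip":10,"tx":0,"ty":0,"tz":0,"wx":0,"wy":0,"wz":0}]'
python3 plan.py 472.3 290.0 8.3 3.2516
python3 - <<'E'
from rig import eyes
import cv2
c=eyes.capture("side");cv2.imwrite("pics/g7.png",cv2.resize(c["pixels"][200:400,230:450,::-1],None,fx=3,fy=3,interpolation=cv2.INTER_CUBIC))
E
```

```text
time_s: 18.42
eef_pos: [472.9, 289.0, 84.1]
ee_rot: [-0.706, 0.706, 0.036, -0.037]
force: [-0.4, -0.0, -3.7]
grip_width: 0.239
t 18.42 pos [472.9 289.   84.1] jawyaw 1.674 down [-0.001 -0.    -1.   ] F [-0.4 -0.  -3.7] gw 20.4 j [ 0.34  0.53  1.59 -0.    1.02 -1.34]
world yaw turn 0.007 rotvec tool [ 0.    -0.007 -0.001] | shift after turn (tool) [-0.4 75.8  1.1] | before turn [-0.4 75.8  1.1]
world yaw turn -3.135 rotvec tool [1.000e-03 3.135e+00 1.000e-03] | shift after turn (tool) [ 0.4 75.8 -1.1] | before turn [-0.4 75.8  1.1]
```

View pics/g7.png

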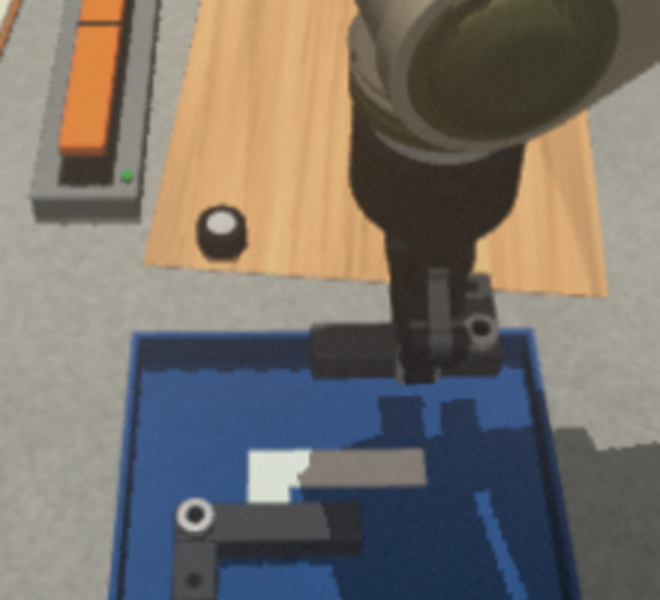

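```bash
python3 -m handwheel '[{"grip":10,"tx":0,"ty":0,"tz":4.5,"wx":0,"wy":-0.005,"wz":0},{"grip":10,"tx":0,"ty":22,"tz":0,"wx":0,"wy":0,"wz":0},{"grip":10,"tx":0,"ty":22,"tz":0,"wx":0,"wy":0,"wz":0},{"grip":10,"tx":0,"ty":16,"tz":0,"wx":0,"wy":0,"wz":0},{"grip":10,"tx":0,"ty":6,"tz":0,"wx":0,"wy":0,"wz":0},{"grip":10,"tx":0,"ty":2,"tz":0,"wx":0,"wy":0,"wz":0},{"grip":10,"tx":0,"ty":0,"tz":0,"wx":0,"wy":0,"wz":0},{"grip":10,"tx":0,"ty":0,"tz":0,"wx":0,"wy":0,"wz":0},{"grip":10,"tx":0,"ty":0,"tz":0,"wx":0,"wy":0,"wz":0}]'
python3 plan.py 471.9 294 8.6 3.2516
```

```text
time_s: 19.22
eef_pos: [473.2, 294.6, 17.4]
ee_rot: [0.706, -0.706, -0.04, 0.038]
force: [0.6, -0.4, -3.7]
grip_width: 0.242
t 19.22 pos [473.2 294.6  17.4] jawyaw 1.681 down [ 0.002  0.001 -1.   ] F [ 0.6 -0.4 -3.7] gw 20.6 j [ 0.35  0.64  1.62  0.    0.89 -1.33]
world yaw turn -0.0 rotvec tool [-0.    -0.     0.002] | shift after turn (tool) [-1.4  8.8 -0.5] | before turn [-1.4  8.8 -0.5]
world yaw turn 3.142 rotvec tool [-3.000e-03  3.141e+00 -1.000e-03] | shift after turn (tool) [1.4 8.8 0.5] | before turn [-1.4  8.8 -0.5]
```

```bash
python3 -m handwheel '[{"grip":10,"tx":0,"ty":2.5,"tz":0,"wx":0,"wy":0,"wz":0},{"grip":10,"tx":0,"ty":2.5,"tz":0,"wx":0,"wy":0,"wz":0},{"grip":10,"tx":0,"ty":1.5,"tz":0,"wx":0,"wy":0,"wz":0},{"grip":10,"tx":0,"ty":1,"tz":0,"wx":0,"wy":0,"wz":0},{"grip":10,"tx":0,"ty":0.5,"tz":0,"wx":0,"wy":0,"wz":0},{"grip":10,"tx":0,"ty":0,"tz":0,"wx":0,"wy":0,"wz":0},{"grip":10,"tx":0,"ty":0,"tz":0,"wx":0,"wy":0,"wz":0},{"grip":10,"tx":0,"ty":0,"tz":0,"wx":0,"wy":0,"wz":0}]'
python3 plan.py 471.9 294 8.6 3.2516
```

```text
time_s: 19.88
eef_pos: [472.5, 294.4, 8.9]
ee_rot: [-0.706, 0.706, 0.039, -0.039]
force: [-3.7, -2.8, 5.4]
grip_width: 0.242
t 19.88 pos [472.5 294.4   8.9] jawyaw 1.681 down [-0. -0. -1.] F [-3.7 -2.8  5.4] gw 20.6 j [ 0.35  0.65  1.62 -0.    0.87 -1.33]
world yaw turn -0.0 rotvec tool [ 0. -0. -0.] | shift after turn (tool) [-0.7  0.3 -0.3] | before turn [-0.7  0.3 -0.3]
world yaw turn 3.141 rotvec tool [-0.    -3.141 -0.   ] | shift after turn (tool) [0.7 0.3 0.3] | before turn [-0.7  0.3 -0.3]
```

```bash
python3 -m handwheel '[{"grip":24,"tx":0,"ty":0,"tz":0,"wx":0,"wy":0,"wz":0},{"grip":38,"tx":0,"ty":0,"tz":0,"wx":0,"wy":0,"wz":0},{"grip":38,"tx":0,"ty":0,"tz":0,"wx":0,"wy":0,"wz":0},{"grip":38,"tx":0,"ty":0,"tz":0,"wx":0,"wy":0,"wz":0},{"grip":38,"tx":0,"ty":-10,"tz":0,"wx":0,"wy":0,"wz":0},{"grip":38,"tx":0,"ty":-25,"tz":0,"wx":0,"wy":0,"wz":0},{"grip":0,"tx":0,"ty":-35,"tz":0,"wx":0,"wy":0,"wz":0},{"grip":0,"tx":0,"ty":-35,"tz":0,"wx":0,"wy":0,"wz":0},{"grip":0,"tx":0,"ty":-20,"tz":0,"wx":0,"wy":0,"wz":0}]'
python3 plan.py 694 8.6 120 0.1035
python3 - <<'E'
from rig import eyes
import cv2,numpy as np
c=eyes.capture("side");cv2.imwrite("pics/g8.png",c["pixels"][:,:,::-1])
c=eyes.capture("top");cv2.imwrite("pics/g8t.png",c["pixels"][:,:,::-1])
E
```

```text
time_s: 20.63
eef_pos: [473.6, 294.8, 137.9]
ee_rot: [0.707, -0.705, -0.041, 0.037]
force: [1.3, 1.7, 0.4]
grip_width: 0.026
t 20.63 pos [473.6 294.8 137.9] jawyaw 1.681 down [ 0.005  0.002 -1.   ] F [1.3 1.7 0.4] gw 2.2 j [ 0.35  0.47  1.53  0.    1.14 -1.33]
world yaw turn -0.007 rotvec tool [-0.001  0.007  0.005] | shift after turn (tool) [ 189.7   17.9 -307.5] | before turn [ 187.5   18.4 -308.8]
world yaw turn 3.135 rotvec tool [ 8.000e-03 -3.135e+00  2.000e-03] | shift after turn (tool) [-189.6   17.9  307.5] | before turn [ 187.5   18.4 -308.8]
```

View pics/g8.png

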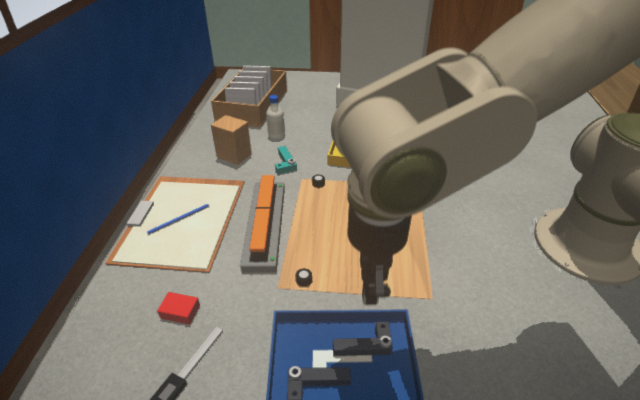

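Run:
```python
from h import *
import pickle
ct,cs=pickle.load(open("cap0.pkl","rb"))
for n,c,roi in(("top",ct,(295,140,320,170)),("side",cs,(245,195,285,225))):
    u0,v0,u1,v1=roi; p=c["pixels"][v0:v1,u0:u1].astype(int)
    h=cv2.cvtColor(c["pixels"],cv2.COLOR_RGB2HSV)[v0:v1,u0:u1]
    print(n)
    g=p[...,0]
    for r in range(0,v1-v0,2): print(v0+r,' '.join(f"{x:3d}" for x in g[r][::1]))
```

```text
top
140 122 123 122 122 121 121 121 121 121 123 121 121 122 122 121 123 123 124 125 123 122 123 123 123 123
142 126 125 127 123 122 122 120 122 121 121 121 120 123 121 121 121 122 124 125 123 122 122 123 122 120
144 124 123 125 127 128 124 123 124 123 124 122 123 121 120 117 118 117 119 119 119 118 119 109 102  98
146 121 119 110 105 104  99 105 102 102 105 105 101 106 107 109 110 107 104 105 107 107 106 105 106 105
148 108 107 107 107 107 108 108 107 108 108 107 103 104 105 105 104 106 108 111 113 118 118 122 122 113
150 117 119 122 122 116 107 111 124 135 144 149 123  70 118 160 159 160 161 161 160 159 161 161 160 161
152 159 158 159 158 159 158 159 159 159 160 160 138  86 115 156 160 160 161 160 159 160 162 160 161 161
154 158 158 158 159 158 159 159 158 159 161 159 150 107  80 132 160 160 160 160 160 162 160 161 160 161
156 160 159 158 159 159 159 159 158 160 159 161 160 124  81 135 160 160 161 161 161 161 161 160 161 161
158 158 158 160 158 159 159 160 159 159 159 159 160 130  75 123 160 162 160 160 160 160 160 161 159 155
160 159 158 160 158 157 153 150 146 145 144 144 143 123 
[... 2228 characters left out ...]
 136 135 136 137 138 133 110  94 152 165 166
217 163 163 161 148 138 135 134 137 139 165 203 216 214 215 217 217 214 216 215 216 217 216 215 179 108  68  61  75 121 133 133 135 135 136 127  98  92 152 165 164
219 161 160 159 142 138 136 137 134 144 195 213 215 217 217 216 216 216 216 217 213 216 216 211 145  82  63  62  88 127 135 135 136 136 134 123  84  91 151 165 165
221 163 162 156 138 134 135 137 136 142 196 214 217 217 215 216 216 216 217 216 216 217 217 208 137  78  63  69 105 130 137 138 137 137 139 125  88 105 154 167 168
223 162 159 138 133 137 135 136 139 165 204 214 216 216 216 218 216 217 213 215 215 216 213 196 124  70  62  72 119 132 135 136 136 137 138 117  86 104 152 164 165
```

```bash
python3 - <<'E'
from h import *
import pickle
ct,cs=pickle.load(open("cap0.pkl","rb"))
print(unproj(ct,[(307.7,154.6),(307,150),(308.1,159.7)],54),unproj(cs,[(262.5,207.3)],54))
E
python3 plan.py 694 8.5 120 0.1035
```

```text
[[694.64424153   8.78755704  54.        ]
 [707.26219721  10.64746728  54.        ]
 [680.70544583   7.73700896  54.        ]] [[696.46592208   6.723798    54.        ]]
t 20.73 pos [474.3 295.1 137.8] jawyaw 1.681 down [ 0.007  0.003 -1.   ] F [ 0.  -0.2 -1.1] gw -0.1 j [ 0.35  0.47  1.53  0.    1.14 -1.33]
world yaw turn -0.007 rotvec tool [-0.002  0.007  0.008] | shift after turn (tool) [ 189.    17.8 -307.7] | before turn [ 186.7   18.7 -309.1]
world yaw turn 3.135 rotvec tool [ 1.200e-02 -3.135e+00  3.000e-03] | shift after turn (tool) [-188.9   17.8  307.8] | before turn [ 186.7   18.7 -309.1]
```

```bash
python3 -m handwheel '[{"grip":0,"tx":19,"ty":0,"tz":-30,"wx":0,"wy":0,"wz":0},{"grip":0,"tx":19,"ty":0,"tz":-31,"wx":0,"wy":0,"wz":0},{"grip":0,"tx":19,"ty":0,"tz":-31,"wx":0,"wy":0,"wz":0},{"grip":0,"tx":19,"ty":0,"tz":-31,"wx":0,"wy":0,"wz":0},{"grip":0,"tx":19,"ty":0,"tz":-31,"wx":0,"wy":0,"wz":0},{"grip":0,"tx":19,"ty":0,"tz":-31,"wx":0,"wy":0,"wz":0},{"grip":0,"tx":19,"ty":0,"tz":-31,"wx":0,"wy":0,"wz":0},{"grip":0,"tx":18,"ty":0,"tz":-31,"wx":0,"wy":0,"wz":0},{"grip":0,"tx":18,"ty":5,"tz":-31,"wx":0,"wy":0,"wz":0},{"grip":0,"tx":18,"ty":5,"tz":-30,"wx":0,"wy":0,"wz":0}]'
python3 -m handwheel '[{"grip":0,"tx":0,"ty":0,"tz":0,"wx":0,"wy":0,"wz":0},{"grip":0,"tx":0,"ty":0,"tz":0,"wx":0,"wy":0,"wz":0},{"grip":0,"tx":0,"ty":0,"tz":0,"wx":0,"wy":0,"wz":0},{"grip":0,"tx":0,"ty":0,"tz":0,"wx":0,"wy":0,"wz":0}]' >/dev/null
python3 plan.py 695 8 70 0.1035
```

```text
time_s: 21.57
eef_pos: [692.9, 7.1, 122.8]
ee_rot: [0.706, -0.706, -0.039, 0.039]
force: [0.8, 0.6, -0.5]
grip_width: 0.001
t 21.9 pos [691.9  10.  123.4] jawyaw 1.682 down [-0.  0. -1.] F [0.1 0.  0.9] gw -0.2 j [-0.15  0.77  1.05  0.    1.32 -1.84]
world yaw turn -0.008 rotvec tool [-0.     0.008 -0.   ] | shift after turn (tool) [ 2.9 53.4 -2.3] | before turn [ 2.9 53.4 -2.4]
world yaw turn 3.134 rotvec tool [-0.    -3.134  0.   ] | shift after turn (tool) [-2.9 53.4  2.3] | before turn [ 2.9 53.4 -2.4]
```

```bash
python3 -m handwheel '[{"grip":0,"tx":2.5,"ty":15,"tz":-2,"wx":0,"wy":0.008,"wz":0},{"grip":0,"tx":0,"ty":20,"tz":0,"wx":0,"wy":0,"wz":0},{"grip":0,"tx":0,"ty":15,"tz":0,"wx":0,"wy":0,"wz":0},{"grip":0,"tx":0,"ty":5,"tz":0,"wx":0,"wy":0,"wz":0},{"grip":0,"tx":0,"ty":0,"tz":0,"wx":0,"wy":0,"wz":0},{"grip":0,"tx":0,"ty":0,"tz":0,"wx":0,"wy":0,"wz":0},{"grip":0,"tx":0,"ty":0,"tz":0,"wx":0,"wy":0,"wz":0}]'
python3 plan.py 695 8 54 0.1035
python3 - <<'E'
from rig import eyes
import cv2,numpy as np
a=eyes.capture("side")["pixels"][130:290,230:400,::-1]
b=eyes.capture("top")["pixels"][100:260,240:410,::-1]
cv2.imwrite("pics/g9.png",cv2.resize(np.hstack([a,b]),(800,376),interpolation=cv2.INTER_CUBIC))
E
```

```text
time_s: 22.48
eef_pos: [695.6, 7.3, 69.5]
ee_rot: [-0.706, 0.706, 0.037, -0.036]
force: [-1.0, -0.0, -0.1]
grip_width: 0.001
t 22.48 pos [695.6   7.3  69.5] jawyaw 1.673 down [ 0.002 -0.    -1.   ] F [-1.  -0.  -0.1] gw 0.1 j [-0.16  0.83  1.08 -0.    1.22 -1.83]
world yaw turn 0.001 rotvec tool [ 0.001 -0.001  0.002] | shift after turn (tool) [-0.5 15.5  0.8] | before turn [-0.5 15.5  0.8]
world yaw turn -3.141 rotvec tool [-3.000e-03  3.141e+00  1.000e-03] | shift after turn (tool) [ 0.5 15.5 -0.8] | before turn [-0.5 15.5  0.8]
```

View pics/g9.png

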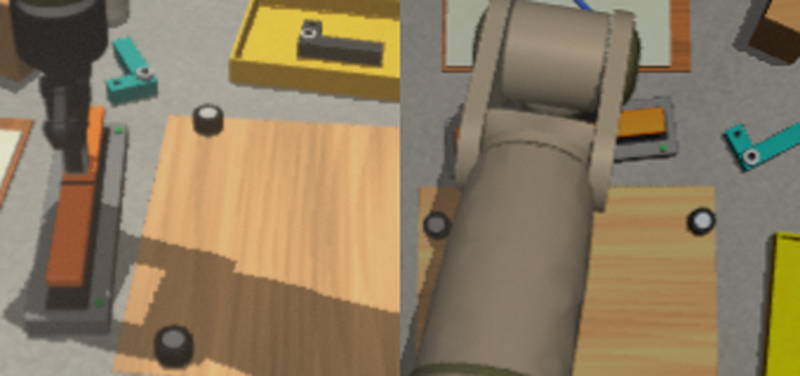

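```bash
python3 -m handwheel '[{"grip":0,"tx":0,"ty":6,"tz":0.5,"wx":0,"wy":0,"wz":0},{"grip":0,"tx":0,"ty":5,"tz":0,"wx":0,"wy":0,"wz":0},{"grip":0,"tx":0,"ty":3,"tz":0,"wx":0,"wy":0,"wz":0},{"grip":0,"tx":0,"ty":2,"tz":0,"wx":0,"wy":0,"wz":0},{"grip":0,"tx":0,"ty":2,"tz":0,"wx":0,"wy":0,"wz":0},{"grip":0,"tx":0,"ty":0,"tz":0,"wx":0,"wy":0,"wz":0},{"grip":0,"tx":0,"ty":0,"tz":0,"wx":0,"wy":0,"wz":0}]'
python3 plan.py 695 8 44 0.1035
python3 - <<'E'
from rig import eyes,sense
import cv2,numpy as np
print(sense()["wrist_torque"])
a=eyes.capture("side")["pixels"][130:290,230:310,::-1]
cv2.imwrite("pics/g10.png",cv2.resize(a,None,fx=3.7,fy=3.7,interpolation=cv2.INTER_CUBIC))
E
```

```text
time_s: 23.17
eef_pos: [695.0, 7.7, 50.5]
ee_rot: [0.706, -0.706, -0.036, 0.036]
force: [-1.4, 0.9, 3.5]
grip_width: 0.002
t 23.17 pos [695.    7.7  50.5] jawyaw 1.673 down [-0.  0. -1.] F [-1.4  0.9  3.5] gw 0.1 j [-0.16  0.85  1.1   0.    1.19 -1.83]
world yaw turn 0.001 rotvec tool [-0.    -0.001 -0.   ] | shift after turn (tool) [0.1 6.5 0.3] | before turn [0.1 6.5 0.3]
world yaw turn -3.14 rotvec tool [ 0.    3.14 -0.  ] | shift after turn (tool) [-0.1  6.5 -0.3] | before turn [0.1 6.5 0.3]
[0.08421309 0.37484437 0.01134673]
```

View pics/g10.png

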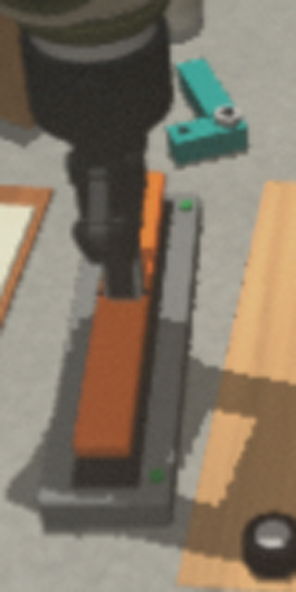

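The tip stands on the black mark, and 3.5 N at about 3.5 mm down agrees with the spring. Pressing on to the stop.

```bash
python3 -m handwheel '[{"grip":0,"tx":0,"ty":2,"tz":0,"wx":0,"wy":0,"wz":0},{"grip":0,"tx":0,"ty":2,"tz":0,"wx":0,"wy":0,"wz":0},{"grip":0,"tx":0,"ty":1.5,"tz":0,"wx":0,"wy":0,"wz":0},{"grip":0,"tx":0,"ty":1,"tz":0,"wx":0,"wy":0,"wz":0},{"grip":0,"tx":0,"ty":0.5,"tz":0,"wx":0,"wy":0,"wz":0},{"grip":0,"tx":0,"ty":0,"tz":0,"wx":0,"wy":0,"wz":0},{"grip":0,"tx":0,"ty":0,"tz":0,"wx":0,"wy":0,"wz":0},{"grip":0,"tx":0,"ty":0,"tz":0,"wx":0,"wy":0,"wz":0}]'
python3 plan.py
python3 - <<'E'
from rig import eyes
import cv2,numpy as np
a=eyes.capture("side")["pixels"][130:290,230:310,::-1]
cv2.imwrite("pics/g11.png",cv2.resize(a,None,fx=3.7,fy=3.7,interpolation=cv2.INTER_CUBIC))
E
```

```text
time_s: 23.88
eef_pos: [695.3, 7.6, 44.1]
ee_rot: [-0.706, 0.706, 0.036, -0.036]
force: [-3.1, -0.2, 8.2]
grip_width: -0.0
t 23.88 pos [695.3   7.6  44.1] jawyaw 1.673 down [ 0.001 -0.    -1.   ] F [-3.1 -0.2  8.2] gw -0.0 j [-0.16  0.86  1.1   0.    1.18 -1.83]
```

View pics/g11.png

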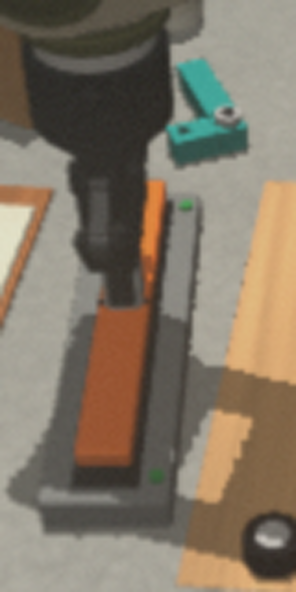

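```bash
python3 -m handwheel '[{"grip":0,"tx":0,"ty":0.5,"tz":0,"wx":0,"wy":0,"wz":0},{"grip":0,"tx":0,"ty":0.3,"tz":0,"wx":0,"wy":0,"wz":0},{"grip":0,"tx":0,"ty":0,"tz":0,"wx":0,"wy":0,"wz":0},{"grip":0,"tx":0,"ty":0,"tz":0,"wx":0,"wy":0,"wz":0}]'
python3 plan.py
python3 -m handwheel '[{"grip":0,"tx":0,"ty":-2,"tz":0,"wx":0,"wy":0,"wz":0},{"grip":0,"tx":0,"ty":-3,"tz":0,"wx":0,"wy":0,"wz":0},{"grip":0,"tx":0,"ty":-4,"tz":0,"wx":0,"wy":0,"wz":0},{"grip":0,"tx":0,"ty":-6,"tz":0,"wx":0,"wy":0,"wz":0},{"grip":0,"tx":0,"ty":-20,"tz":0,"wx":0,"wy":0,"wz":0},{"grip":0,"tx":0,"ty":-30,"tz":0,"wx":0,"wy":0,"wz":0},{"grip":0,"tx":0,"ty":-30,"tz":0,"wx":0,"wy":0,"wz":0},{"grip":0,"tx":0,"ty":-30,"tz":0,"wx":0,"wy":0,"wz":0},{"grip":0,"tx":0,"ty":0,"tz":0,"wx":0,"wy":0,"wz":0},{"grip":0,"tx":0,"ty":0,"tz":0,"wx":0,"wy":0,"wz":0}]'
python3 - <<'E'
from rig import eyes
import cv2,numpy as np
a=eyes.capture("side")["pixels"][:,:,::-1]
b=eyes.capture("top")["pixels"][:,:,::-1]
cv2.imwrite("pics/f1.png",a);cv2.imwrite("pics/f2.png",b)
E
```

```text
time_s: 24.27
eef_pos: [695.3, 7.6, 43.9]
ee_rot: [-0.706, 0.706, 0.037, -0.036]
force: [-3.8, 0.9, 12.2]
grip_width: -0.003
t 24.27 pos [695.3   7.6  43.9] jawyaw 1.673 down [ 0.001 -0.    -1.   ] F [-3.8  0.9 12.2] gw -0.2 j [-0.16  0.86  1.1  -0.    1.18 -1.83]
time_s: 25.1
eef_pos: [695.5, 7.5, 169.2]
ee_rot: [-0.706, 0.706, 0.037, -0.035]
force: [-0.0, 0.1, -1.1]
grip_width: -0.001
```

View pics/f1.png

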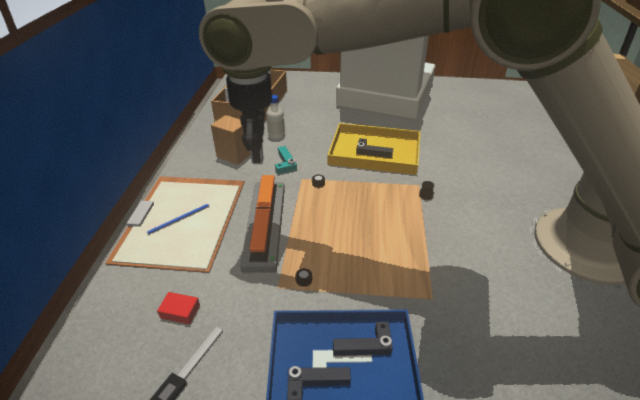

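View pics/f2.png

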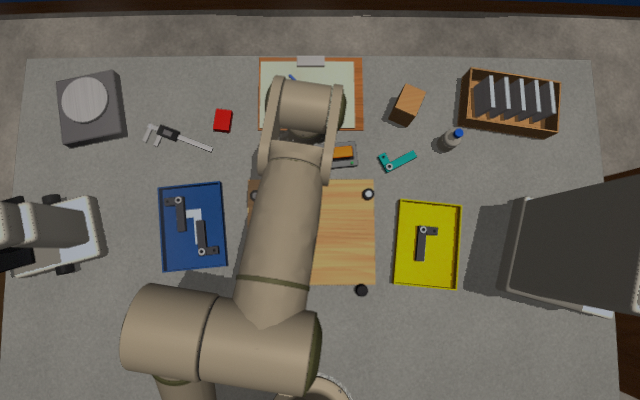

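Run:
```python
import cv2,numpy as np
a=cv2.imread("pics/f1.png");b=cv2.imread("pics/f2.png")
f=lambda x:cv2.resize(x,(390,290),interpolation=cv2.INTER_CUBIC)
cv2.imwrite("pics/f3.png",np.vstack([np.hstack([f(a[300:400,260:430]),f(a[110:185,310:430])]),np.hstack([f(b[175:280,140:250]),f(a[165:275,230:330])])]))
```

```text
(no output)
```

View pics/f3.png

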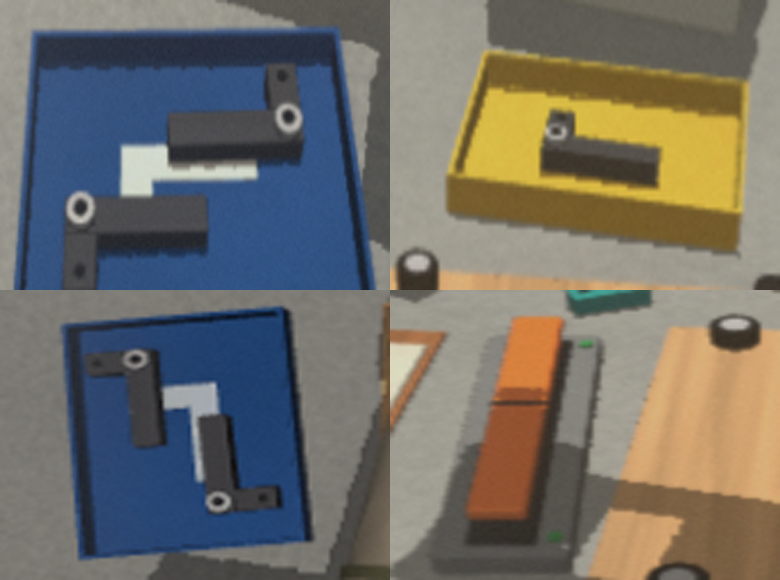

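All three castings lie flat, boss up, clear of the tray walls. The bar is back up and level.

```bash
python3 -c "
from rig import ctrl
print(ctrl.finish_job())"
```

```text
the job is handed in; nothing more can be done
None
```

I put both left-hand castings in the blue tray and the right-hand one in the yellow tray. Each was lowered until it touched the tray floor, then released. After that I pressed the orange bar at its black mark and handed the job in at about 25 s of the 72 s allowed; no verdict was reported.

- **Castings:** the final pictures show all three flat, boss up and clear of the tray walls.
- **Bar press:** the fingertip reached z = 43.9 mm at about 12 N, which is the stop. The bar looked level while pressed and had come back up level afterwards. I judged its tilt by eye only.
- **Bystanders:** both black samples, the turquoise look-alike and the black round item beside the wooden board looked unmoved. The sample nearer the blue tray was partly hidden in the last top view but clear in the side view.
- **Disagreements:** the two cameras differed by 1–4 mm on the castings and about 2–3 mm on the bar's mark. This did not affect any grasp, placing or the press. My first move command was rejected as invalid input, and nothing moved.

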